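# Press a half bottle home in the capsule spinner

## Robot

A 6-joint arm with a two-finger parallel gripper is mounted at the origin on the work surface. World frame = base frame: x ahead of the robot, y to its left, z up, the work surface at z = 0. Lengths are in mm, angles in rad, forces in N, time in s.
With the tool pointing down it reaches from about 425 to 925 mm from the base axis. Payload 12.5 kg.
Tool frame: the origin (TCP) lies on the centre line of the jaws, within the pads' length; the fingertips stand 22 mm ahead of it and the grasp point (between the pads) lies 3 mm ahead of it; z points along the fingers, x is the direction in which the jaws open and shut, and the axes are right-handed (so a half turn about z gives the same grasp; the last joint's range is limited). The gripper opens to 85 mm and grips with 20 to 120 N. Pads are 22 mm wide; open, the fingers measure 114 mm over their backs; the gripper's body (76 mm by 85 mm) begins 54 mm behind the grasp point. The pads swing forward as they close: fully open they stand 13 mm farther back than shut.
Start: joints at [-0.106, 0.491, 1.559, -0, 1.092, -0.106], TCP at [625.014, 0.021, 253.327] pointing down, gripper open.
Joint ranges: [-3.1, 3.1], [-0.84, 2.19], [0.05, 2.79], [-1.13, 4.28], [0.06, 2.93], [-2.69, 2.69]. Speed limits (rad/s): [2.22, 2.22, 2.79, 3.14, 3.14, 3.14].

## Interface

Orientations are given as [roll, pitch, yaw] about the fixed x, y, z axes, in that order (R = Rz(yaw) Ry(pitch) Rx(roll)).
In Python, from plant import * gives the robot as it stands. The module is installed in compiled form; this text tells all that it offers.
- The arm moves only by the shell command python3 -m creep 'ROWS' [FORCE]. ROWS is JSON, a list of rows, each an object of numbers: "dx", "dy", "dz": the shift along the world's x, y, z each as a share of 0.025 m, from -1 to 1; "rx", "ry", "rz": the turn, a rotation vector about the world's x, y, z each as a share of 0.12 rad, from -1 to 1; "jaw": the closure, from 0 (fully open) to 1 (shut). A call has 1 to 12 rows; each row shifts and turns the pose as measured when the row begins; what a row does not reach is not made up. A row lasts 1/12 s, in which the tool goes at most 41.7 mm and 7.16 degrees, less where a joint would pass 70% of its speed; a pose out of reach is approached as far as the arm can. A call with a number of a shift or a turn outside -1 to 1 is refused whole. A call with a gripper value outside its range is refused whole. The fingers move at their own pace and stop on an object; FORCE is the grip in N (left out, the last holds). Time passes only in rows, so rows that do not move let the fingers close. It gives the time, the measured TCP pose, the force and the opening at its end, in the units of the state.
- read_state(): the state, without advancing time (a new reading comes with each control period).
- grab_frame(name): name is "scene" or "side" or "wrist"; returns the picture (480x640x3 uint8, red, green, blue); there is no depth.
- get_calibration(name): a dict with "mtx" (3x3 intrinsics, pixels), "position" and "rotation" of the camera in the world. Camera axes: x right, y down, z forward; pixel columns grow to the right and rows downward; lengths in mm; the calibration is good to about 2 mm. A picture is of the moment at which its call begins: read the wrist's pose just before it. get_calibration takes no time and is no camera call; for the wrist camera it gives the pose at the moment of the call.
- hand_in(): hands the job in, once; it reports no verdict.
Trained networks look in the newest picture that a camera, given by its name, has taken for a name from the list of things; names that differ only in an ending like _2 or _b are one class to them, and where a whole thing is asked for, a point or a joint stands for the part that bears it (a point fixed in the world has none). Each returns a list of dicts, best first, with "confidence" (0 to 1); they miss things now and then, are a little off and sometimes report something else, mostly with a low value. They report only what shows in the picture. A call takes as long as a camera call. They do not tell look-alikes from the thing itself.
- silhouettes(camera, query): "mask" (480x640 bool, what is visible of it) and "extent" ([left, top, right, bottom] in pixels, round what is visible of it).
The state is a dict: "t": time; "joint_pos": joint angles; "qd": joint speeds; "effort": joint torques, N m; "ee_pos": TCP position; "orientation": TCP orientation; "force": force on the tool from outside, world axes, zero at the start; "torque": the same for the moment, N m; "width": finger opening in mm.
Only numpy, scipy, OpenCV 4.12 (cv2) and the standard library are available. Lean on these libraries where they do the work, as an engineer would, in place of code of your own. Each camera call takes 0.05 s, during which the arm holds its last target.

## Task

Take the half bottle off the wooden rest and lay it in the white cradle of the capsule spinner, its neck pointing at the brass bell but not yet pressing it. Then slide it along the cradle, neck into the bell, steadily and without ramming, until the sprung bell is pushed fully back against its hard stop, and finish there still holding the bottle pressed home. Leave the glass, jar and candle where they are.

Things in the scene. Friction and masses are not known exactly. Their poses are not given: they have to be found in the camera images.
- bottle: Dark green half bottle, cream label, dark red neck, lying down, 0.4 to 0.65 kg. Origin on its axis at mid length, +x towards the mouth; may be rolled about x. 240 long: body 60 in diameter from x = -120 (base) to +25, shoulder to +60, neck 27 in diameter to the mouth at +120 (29 over the last 8). Grip the body across its diameter from above, e.g. at x = -40.
- bottle_mouth (a point): Centre of the bottle's mouth (end face of the neck), axes as the bottle's.
- rest: Wooden bottle rest, fixed. Origin on the counter, +x where the bottle's neck points, z up. Two tilted dark strips from x = -100 to +20 carry the bottle with its axis 65 high; they are under 52 wide overall, top edges 21 below the bottle's axis. Base board 150 x 90 x 14, x from -115 to +35.
- spinner: Capsule spinner, fixed: steel base plate 350 x 100 x 12 (x from -120 to +230), white V cradle, brass bell, grey-green head 90 wide, 140 high, x from 128 to 218, motor behind it to 251. Origin on the counter under the cradle's axis, +x along the cradle towards the head, z up. With the bell at its stop the bottle's origin is at x = 0.
- cradle (a point): A point on the axis of a bottle lying in the spinner's cradle: x = 0, y = 0, 75 high; axes as the spinner's. The cradle is two tilted white strips from spinner x = -110 to +30, under 52 wide overall, their top edges 21 below this axis; open on top and at the rear end.
- bell_seat (a point): Centre of the inner floor of the brass bell, a cup open towards the cradle: 50 outside diameter, 40 inside, 18 deep, on the axis of the cradle at height 75, at x = 105 of the spinner when out and 120 when fully pressed. The bottle's mouth presses on this floor. The axes are the spinner's.
- bell (a joint): How far the bell is pushed back towards the head: 0 m = fully out, 0.015 m = against its hard stop. A spring pushes it out with 6 N at 0, rising to 12 N at 0.015.
- glass: Small clear stemless tasting glass, 68 in diameter, 85 high, standing on the counter; bystander. Origin at the centre of its underside.
- jar: Amber jar with a steel cap, 68 in diameter, 85 high; bystander. Origin at the centre of its underside.
- candle: Cream pillar candle with a wider foot, 70 in diameter, 70 high; bystander. Origin at the centre of its underside.
There are look-alikes about, which are no part of the job. What is shaped like the bottle but orange or purple is not meant.

How it is judged:
By the outcome, as a careful person would: the job done as asked, in the order asked, and still so for the second after the job is handed in, while the arm keeps its last pose, push and grip.
It also fails if it takes over 48 s, if anything falls off the work surface, if the arm or the gripper's body presses on something with over 40 N, if the wrist force passes 120 N, or if a joint passes its speed limit or range.

## Working session

There is one attempt and no reset: what is moved stays moved. The work goes in short steps, Python scripts to look and compute and a shell command to move; the robot and the scene stay as the last step left them, time stands still between calls to the robot, and variables do not carry over. Pictures are saved under pics/ and viewed, and the job is handed in when it is done.

```bash
mkdir -p pics
python3 - <<'E'
from plant import *
import cv2
for n in ["scene","side","wrist"]:
    c=get_calibration(n); print(n,c["mtx"],c["position"],c["rotation"])
    cv2.imwrite(f"pics/{n}0.png",grab_frame(n)[:,:,::-1])
    for q in ["bottle","spinner","rest"]:
        for d in silhouettes(n,q): print(n,q,round(d["confidence"],2),d["extent"])
s=read_state(); print(s["t"],s["ee_pos"],s["orientation"],s["force"],s["width"])
E
```

```text
scene [[473.60155171   0.         310.77554617]
 [  0.         473.60155171 234.71342951]
 [  0.           0.           1.        ]] [1166.19454801  536.83462285 1040.96721914] [-2.45908187 -0.01860931  2.23669238]
scene bottle 0.93 [407.1, 195.6, 452.7, 271.2]
scene bottle 0.86 [343.3, 330.1, 426.3, 435.0]
scene bottle 0.73 [494.9, 294.1, 589.9, 334.8]
scene bottle 0.64 [311.2, 236.7, 375.1, 310.5]
scene spinner 0.79 [169.2, 179.7, 277.7, 272.9]
scene rest 0.6 [320.9, 257.5, 382.3, 302.5]
side [[452.15230869   0.         320.72755716]
 [  0.         452.15230869 237.52638465]
 [  0.           0.           1.        ]] [-188.96738734 -801.21215395  815.69692336] [-2.15246954  0.00773138 -0.67586267]
side bottle 0.76 [296.3, 168.0, 321.4, 208.6]
side bottle 0.64 [206.2, 219.5, 241.7, 279.2]
side bottle 0.62 [276.4, 203.5, 343.5, 240.5]
side bottle 0.61 [184.3, 192.9, 222.5, 208.4]
side spinner 0.74 [346.4, 223.6, 461.6, 327.3]
side rest 0.78 [270.8, 226.8, 330.2, 253.7]
wrist [[371.66215993   0.         321.44320832]
 [  0.         371.66215993 239.84114182]
 [  0.           0.           1.        ]] [624.15453441  69.91637464 373.33834868] [ 2.86084087e+00 -3.93409695e-04  6.89645637e-04]
wrist bottle 0.54 [328.3, 372.8, 368.3, 417.7]
wrist spinner 0.82 [135.3, 314.0, 452.0, 434.3]
wrist rest 0.92 [125.6, 0.6, 303.4, 41.4]
0.6 [6.25005151e+02 2.79337784e-02 2.53323112e+02] [ 3.14156549e+00 -8.83327548e-05  3.82442527e-06] [-0.60392057 -0.14119176 -0.10950595] 85.6335354153795
```

View pics/scene0.png

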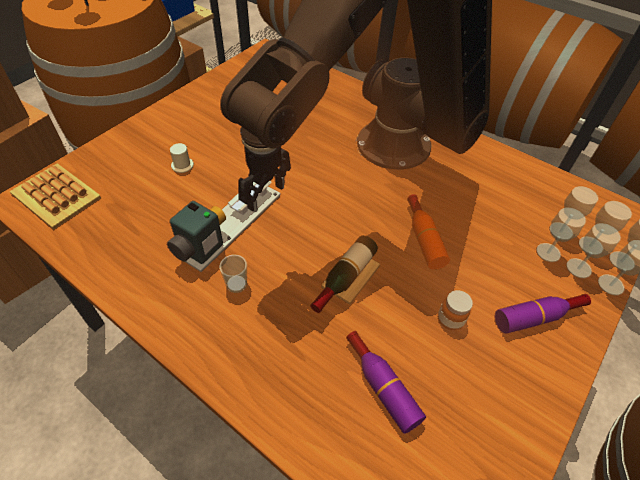

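View pics/side0.png

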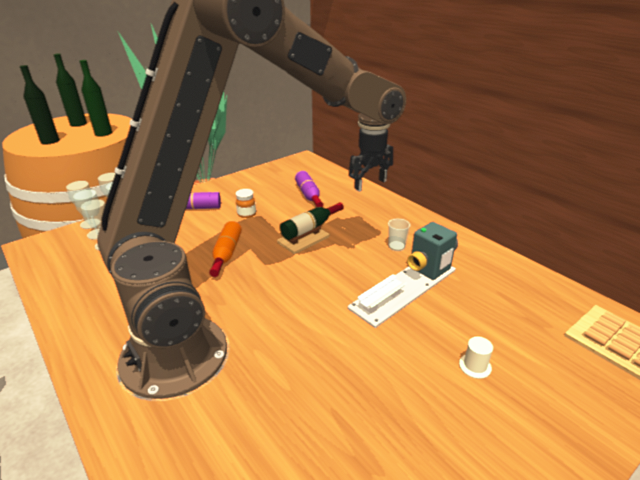

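View pics/wrist0.png

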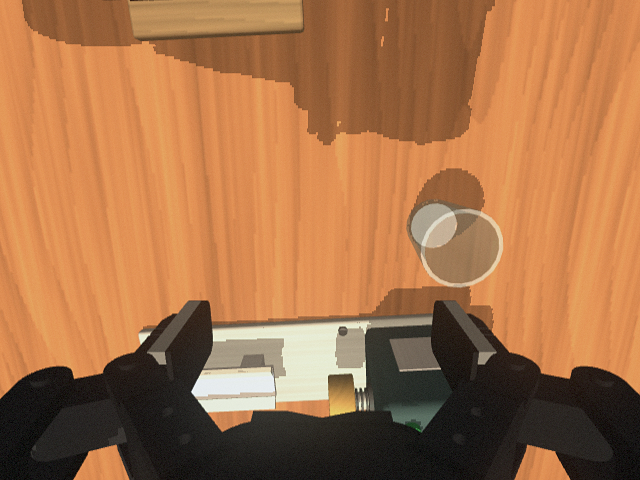

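```bash
cat > h.py <<'E'
from plant import *
import cv2, numpy as np
from scipy.spatial.transform import Rotation as R
from scipy.optimize import minimize
def cam(n):
    c=get_calibration(n); return np.array(c["mtx"]),np.array(c["position"]),R.from_euler("xyz",c["rotation"]).as_matrix()
def proj(C,P):
    K,p,r=C; q=(np.atleast_2d(P)-p)@r; q=q@K.T; return q[:,:2]/q[:,2:]
def ray(C,uv,z):
    K,p,r=C; d=r@np.linalg.solve(K,[uv[0],uv[1],1]); return p+d*(z-p[2])/d[2]
def cyl(x0,x1,d0,d1,z):
    a=np.linspace(0,2*np.pi,32); return np.vstack([np.c_[np.full(32,x),d/2*np.cos(a),z+d/2*np.sin(a)] for x,d in((x0,d0),(x1,d1))])
def box(x0,x1,w,z0,z1):
    return np.array([[x,y,z] for x in(x0,x1) for y in(-w/2,w/2) for z in(z0,z1)])
def bottle(z): return [cyl(-120,25,60,60,z),cyl(25,60,60,27,z),cyl(60,120,27,27,z)]
SP=[box(-120,230,100,0,12),box(128,218,90,0,140),cyl(218,251,50,50,75),cyl(87,105,50,50,75),box(-110,30,50,12,54)]
REST=[box(-115,35,90,0,14)]
def tf(parts,x,y,yaw):
    M=R.from_euler("z",yaw).as_matrix(); return [p@M.T+[x,y,0] for p in parts]
def render(C,parts):
    m=np.zeros((480,640),np.uint8)
    for p in parts: cv2.fillConvexPoly(m,cv2.convexHull(np.round(proj(C,p)*16).astype(np.int32)),1,shift=4)
    return m>0
def fit(obs,parts,x0,ign=None):
    def f(v):
        s=0
        for C,m in obs:
            r=render(C,tf(parts,v[0],v[1],v[2]/100)); 
            s+=1-(r&m).sum()/max(1,(r|m).sum())
        return s
    b=None
    for k in range(2):
        b=minimize(f,x0 if b is None else b.x,method="Nelder-Mead",options=dict(initial_simplex=np.array(x0 if b is None else b.x)+np.vstack([np.zeros(3),np.diag([15,15,10])])))
    return np.round(b.x,1),[round(1-f2,3) for f2 in [ (1-(render(C,tf(parts,*b.x[:2],b.x[2]/100))&m).sum()/(render(C,tf(parts,*b.x[:2],b.x[2]/100))|m).sum()) for C,m in obs]]
def best(n,q,near):
    l=silhouettes(n,q); 
    return min(l,key=lambda d:np.hypot((d["extent"][0]+d["extent"][2])/2-near[0],(d["extent"][1]+d["extent"][3])/2-near[1]))["mask"]
E
python3 - <<'E'
from h import *
S,D=cam("scene"),cam("side")
fs=grab_frame("scene");fd=grab_frame("side")
ms=best("scene","bottle",(345,273));md=best("side","bottle",(310,222))
a,b=ray(S,(362,248),65),ray(S,(322,302),65);print(a,b)
x0=[*((a+b)/2)[:2],100*np.arctan2(*(b-a)[[1,0]])]
for o in ([(S,ms)],[(D,md)],[(S,ms),(D,md)]): print("bottle",fit(o,bottle(65),x0))
sp_s=best("scene","spinner",(220,225));sp_d=best("side","spinner",(404,275))
a=ray(D,(438,250),140);print(a)
x0=[a[0]-170,a[1],0]
for o in ([(S,sp_s)],[(D,sp_d)],[(S,sp_s),(D,sp_d)]): print("sp",fit(o,SP,x0))
for q in ["glass","jar","candle"]:
  for n in ["scene","side"]:
    for d in silhouettes(n,q)[:2]:
      e=d["extent"]; print(q,n,round(d["confidence"],2),e, ray(cam(n),((e[0]+e[2])/2,(e[1]+e[3])/2),40).round())
f=fs.copy(); f[ms]=f[ms]//2+np.array([0,0,127],np.uint8)
cv2.imwrite("pics/crop1.png",cv2.resize(np.hstack([fs[220:330,290:400],f[220:330,290:400]]),None,fx=3.5,fy=3.5)[:,:,::-1])
g=fd.copy();g[sp_d]=g[sp_d]//2+np.array([0,0,127],np.uint8)
cv2.imwrite("pics/crop2.png",cv2.resize(g[160:340,250:480],None,fx=3,fy=3)[:,:,::-1])
E
```

```text
[482.11963124 192.14838055  65.        ] [676.65288242 209.36240795  65.        ]
bottle (array([581.6, 200.4,   4.6]), [np.float64(0.96)])
bottle (array([575.6, 197.5,   4.8]), [np.float64(0.918)])
bottle (array([578.9, 199.7,   6. ]), [np.float64(0.946), np.float64(0.918)])Traceback (most recent call last):
  File "<stdin>", line 8, in <module>
  File "h.py", line 37, in best
    return min(l,key=lambda d:np.hypot((d["extent"][0]+d["extent"][2])/2-near[0],(d["extent"][1]+d["extent"][3])/2-near[1]))["mask"]
           ~~~^^^^^^^^^^^^^^^^^^^^^^^^^^^^^^^^^^^^^^^^^^^^^^^^^^^^^^^^^^^^^^^^^^^^^^^^^^^^^^^^^^^^^^^^^^^^^^^^^^^^^^^^^^^^^^
ValueError: min() iterable argument is empty
```

Run:
```python
from h import *
S,D=cam("scene"),cam("side")
fs=grab_frame("scene");fd=grab_frame("side")
ms=best("scene","bottle",(345,273))
for k in range(3):
    try: sp_d=best("side","spinner",(404,275));break
    except ValueError: grab_frame("side")
a=ray(D,(438,250),140);print(a)
x0=[a[0]-170,a[1],0]
print("sp",fit([(D,sp_d)],SP,x0))
for k in range(3):
    try: sp_s=best("scene","spinner",(220,225));print("sp",fit([(S,sp_s)],SP,x0));break
    except ValueError: grab_frame("scene")
for q in ["glass","jar","candle"]:
  for n in ["scene","side"]:
    for d in silhouettes(n,q)[:2]:
      e=d["extent"]; print(q,n,round(d["confidence"],2),e, ray(cam(n),((e[0]+e[2])/2,(e[1]+e[3])/2),40).round())
f=fs.copy(); f[ms]=f[ms]//2+np.array([0,0,127],np.uint8)
cv2.imwrite("pics/crop1.png",cv2.resize(np.hstack([fs[220:330,290:400],f[220:330,290:400]]),None,fx=3.5,fy=3.5)[:,:,::-1])
g=fd.copy();g[sp_d]=g[sp_d]//2+np.array([0,0,127],np.uint8)
cv2.imwrite("pics/crop2.png",cv2.resize(g[160:340,250:480],None,fx=3,fy=3)[:,:,::-1])
print(read_state()["t"])
```

```text
[ 648.62325037 -235.96171636  140.        ]
sp (array([ 544.8, -182.9,    6.4]), [np.float64(0.938)])
sp (array([ 547.7, -181.5,    4.7]), [np.float64(0.837)])
glass scene 0.68 [217.8, 256.1, 247.3, 292.1] [741. -26.  40.]
glass scene 0.24 [322.2, 261.7, 378.9, 301.1] [571. 221.  40.]
glass side 0.73 [387.6, 218.4, 413.6, 254.7] [741. -31.  40.]
glass side 0.72 [348.8, 221.5, 461.7, 328.5] [ 607. -173.   40.]
jar scene 0.76 [435.6, 288.2, 471.8, 329.0] [478. 462.  40.]
jar side 0.62 [234.8, 185.9, 251.9, 218.7] [474. 475.  40.]
candle scene 0.59 [170.6, 143.1, 193.1, 176.1] [ 531. -448.   40.]
candle side 0.63 [460.4, 336.4, 493.5, 380.1] [ 507. -476.   40.]
1.45
```

View pics/crop1.png

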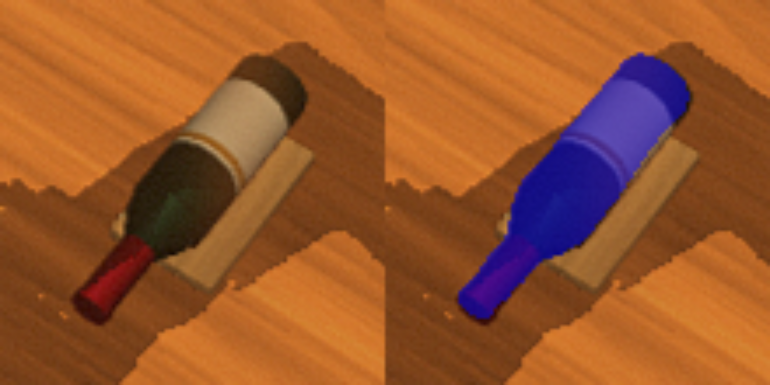

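View pics/crop2.png

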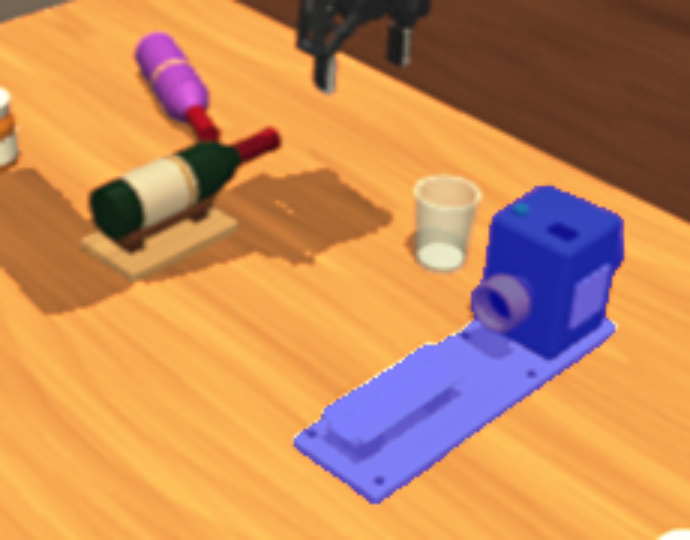

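Look-alikes in the scene view: orange (428,232), purple (385,382) and purple (543,314). The one I want is the dark green bottle with the cream label and red neck, on the wooden rest at (345,273). The close crop confirms it.

I'll move above it and turn the jaws across its axis.

```bash
python3 -m creep '[{"dx":-0.28,"dy":0.65,"dz":-0.1,"rz":-1},{"dx":-0.28,"dy":0.65,"dz":-0.1,"rz":-1},{"dx":-0.28,"dy":0.65,"dz":-0.1,"rz":-1},{"dx":-0.28,"dy":0.65,"dz":-0.1,"rz":-1},{"dx":-0.28,"dy":0.65,"dz":-0.1,"rz":-1},{"dx":-0.28,"dy":0.65,"dz":-0.1,"rz":-1},{"dx":-0.28,"dy":0.65,"dz":-0.1,"rz":-1},{"dx":-0.28,"dy":0.65,"dz":-0.1,"rz":-1},{"dx":-0.28,"dy":0.65,"dz":-0.1,"rz":-1},{"dx":-0.28,"dy":0.65,"dz":-0.1,"rz":-1},{"dx":-0.28,"dy":0.65,"dz":-0.1,"rz":-1},{"dx":-0.28,"dy":0.65,"dz":-0.1,"rz":-1}]' 40
```

```text
invalid input
```

```bash
python3 -m creep '[{"dx":-0.28,"dy":0.65,"dz":-0.1,"rx":0,"ry":0,"rz":-1,"jaw":0},{"dx":-0.28,"dy":0.65,"dz":-0.1,"rx":0,"ry":0,"rz":-1,"jaw":0},{"dx":-0.28,"dy":0.65,"dz":-0.1,"rx":0,"ry":0,"rz":-1,"jaw":0},{"dx":-0.28,"dy":0.65,"dz":-0.1,"rx":0,"ry":0,"rz":-1,"jaw":0},{"dx":-0.28,"dy":0.65,"dz":-0.1,"rx":0,"ry":0,"rz":-1,"jaw":0},{"dx":-0.28,"dy":0.65,"dz":-0.1,"rx":0,"ry":0,"rz":-1,"jaw":0},{"dx":-0.28,"dy":0.65,"dz":-0.1,"rx":0,"ry":0,"rz":-1,"jaw":0},{"dx":-0.28,"dy":0.65,"dz":-0.1,"rx":0,"ry":0,"rz":-1,"jaw":0},{"dx":-0.28,"dy":0.65,"dz":-0.1,"rx":0,"ry":0,"rz":-1,"jaw":0},{"dx":-0.28,"dy":0.65,"dz":-0.1,"rx":0,"ry":0,"rz":-1,"jaw":0},{"dx":-0.28,"dy":0.65,"dz":-0.1,"rx":0,"ry":0,"rz":-1,"jaw":0},{"dx":-0.28,"dy":0.65,"dz":-0.1,"rx":0,"ry":0,"rz":-1,"jaw":0}]' 40
```

```text
t: 2.45
ee_pos: [538.2, 200.0, 222.7]
orientation: [-3.141, -0.002, -1.495]
force: [0.9, 0.6, 0.5]
width: 85.4
```

Run:
```python
from h import *
W=cam("wrist"); f=grab_frame("wrist"); print(W[1],read_state()["ee_pos"],read_state()["orientation"])
ms=silhouettes("wrist","bottle")
for d in ms: print(d["confidence"],d["extent"])
cv2.imwrite("pics/w1.png",f[:,:,::-1])
S,D=cam("scene"),cam("side")
grab_frame("scene"); 
try: print("sp scene",fit([(S,best("scene","spinner",(220,225)))],SP,[546,-182,5]))
except ValueError: print("miss")
grab_frame("side")
try: print("sp side",fit([(D,best("side","spinner",(404,275)))],SP,[546,-182,5]))
except ValueError: print("miss")
g=f.copy()
for p in tf(bottle(65),579,199.7,.05):
  cv2.polylines(g,[cv2.convexHull(proj(W,p).astype(np.int32))],True,(0,255,255),1)
cv2.imwrite("pics/w1o.png",g[:,:,::-1])
```

```text
[607.23846362 205.20431708 342.81587984] [536.83949021 202.1834114  222.20719141] [ 3.14117417e+00 -1.52001753e-03 -1.50642601e+00]
0.95 [282.4, 1.9, 366.7, 336.5]
0.77 [191.1, 379.5, 249.9, 431.9]
0.56 [129.6, 0.3, 207.3, 36.9]
sp scene (array([ 548.4, -182.4,    5.3]), [np.float64(0.928)])
sp side (array([ 544.6, -182.1,    7. ]), [np.float64(0.93)])
```

View pics/w1o.png

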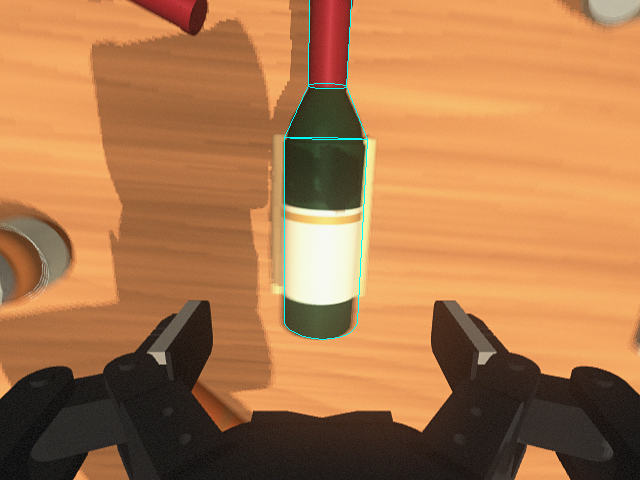

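Run:
```python
from h import *
grab_frame("wrist");W=cam("wrist")
m=best("wrist","bottle",(325,170)); print(fit([(W,m)],bottle(65),[579,200,5]),read_state()["ee_pos"],read_state()["orientation"][2])
```

```text
(array([580. , 199.8,   4.7]), [np.float64(0.983)]) [538.99031845 198.45650683 222.81017851] -1.4882660634605083
```

```bash
python3 -m creep '[{"dx":0,"dy":0,"dz":-0.4,"rx":0,"ry":0,"rz":-0.2,"jaw":0},{"dx":0,"dy":0,"dz":-0.7,"rx":0,"ry":0,"rz":0,"jaw":0},{"dx":0,"dy":0,"dz":-0.8,"rx":0,"ry":0,"rz":0,"jaw":0},{"dx":0,"dy":0,"dz":-0.8,"rx":0,"ry":0,"rz":0,"jaw":0},{"dx":0,"dy":0,"dz":-0.7,"rx":0,"ry":0,"rz":0,"jaw":0},{"dx":0,"dy":0,"dz":-0.3,"rx":0,"ry":0,"rz":0,"jaw":0},{"dx":0,"dy":0,"dz":0,"rx":0,"ry":0,"rz":0,"jaw":0},{"dx":0,"dy":0,"dz":0,"rx":0,"ry":0,"rz":0,"jaw":0}]'
```

```text
t: 3.52
ee_pos: [540.2, 194.4, 124.2]
orientation: [-3.139, -0.002, -1.521]
force: [-0.9, -0.8, 1.0]
width: 85.2
```

```bash
python3 -m creep '[{"dx":0,"dy":0.14,"dz":0,"rx":0,"ry":0,"rz":0,"jaw":0},{"dx":0,"dy":0,"dz":0,"rx":0,"ry":0,"rz":0,"jaw":0},{"dx":0,"dy":0,"dz":-0.3,"rx":0,"ry":0,"rz":0,"jaw":0}]'
```

```text
t: 3.77
ee_pos: [541.7, 198.3, 119.4]
orientation: [-3.134, -0.001, -1.521]
force: [0.5, 0.6, -0.1]
width: 85.0
```

```bash
python3 -m creep '[{"dx":0,"dy":0,"dz":-0.5,"rx":0,"ry":0,"rz":0,"jaw":0},{"dx":0,"dy":0,"dz":-0.6,"rx":0,"ry":0,"rz":0,"jaw":0},{"dx":0,"dy":0,"dz":-0.5,"rx":0,"ry":0,"rz":0,"jaw":0},{"dx":0,"dy":0,"dz":-0.3,"rx":0,"ry":0,"rz":0,"jaw":0},{"dx":0,"dy":0,"dz":0,"rx":0,"ry":0,"rz":0,"jaw":0}]'
```

```text
t: 4.18
ee_pos: [542.7, 199.1, 71.2]
orientation: [-3.128, 0.0, -1.521]
force: [-0.6, 0.5, -0.0]
width: 85.5
```

```bash
python3 -m creep '[{"dx":-0.06,"dy":0,"dz":-0.12,"rx":0,"ry":0.11,"rz":0,"jaw":0},{"dx":0,"dy":0,"dz":0,"rx":0,"ry":0,"rz":0,"jaw":0}]'
python3 - <<'E'
from h import *
cv2.imwrite("pics/w2.png",grab_frame("wrist")[:,:,::-1]); s=read_state();print(s["ee_pos"],s["orientation"])
cv2.imwrite("pics/d2.png",grab_frame("side")[:,:,::-1]); s=read_state();print(s["ee_pos"],s["orientation"])
E
```

```text
t: 4.35
ee_pos: [541.2, 199.2, 68.5]
orientation: [3.141, 0.001, -1.52]
force: [-0.4, -0.1, -0.8]
width: 85.8
[541.47640022 199.2861475   68.86800646] [-3.14096401e+00  9.45068213e-04 -1.52042174e+00]
[541.55923354 199.30859716  69.04442411] [-3.14036237e+00  9.83235921e-04 -1.52040884e+00]
```

View pics/w2.png

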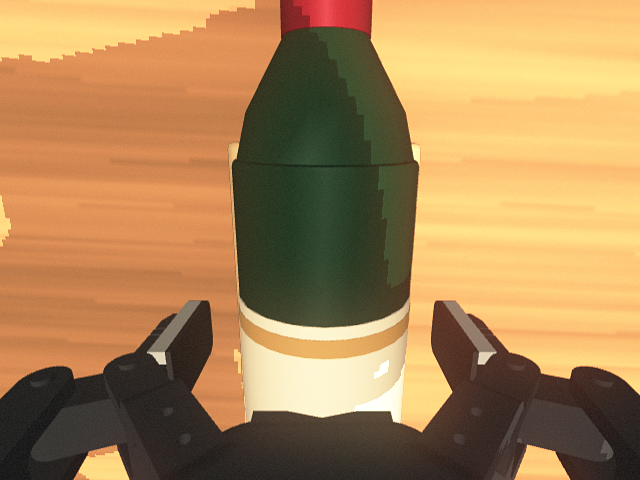

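```bash
python3 -m creep '[{"dx":0,"dy":0,"dz":0,"rx":0,"ry":0,"rz":0,"jaw":1},{"dx":0,"dy":0,"dz":0,"rx":0,"ry":0,"rz":0,"jaw":1},{"dx":0,"dy":0,"dz":0,"rx":0,"ry":0,"rz":0,"jaw":1},{"dx":0,"dy":0,"dz":0,"rx":0,"ry":0,"rz":0,"jaw":1},{"dx":0,"dy":0,"dz":0,"rx":0,"ry":0,"rz":0,"jaw":1},{"dx":0,"dy":0,"dz":0,"rx":0,"ry":0,"rz":0,"jaw":1}]' 70
```

```text
t: 4.95
ee_pos: [541.8, 198.1, 71.2]
orientation: [-3.139, -0.0, -1.52]
force: [0.5, 0.7, -3.8]
width: 58.4
```

```bash
python3 -m creep '[{"dx":0,"dy":0,"dz":0.3,"rx":0,"ry":0,"rz":0,"jaw":1},{"dx":0,"dy":0,"dz":0.5,"rx":0,"ry":0,"rz":0,"jaw":1},{"dx":0,"dy":0,"dz":0.7,"rx":0,"ry":0,"rz":0,"jaw":1},{"dx":0,"dy":0,"dz":0.7,"rx":0,"ry":0,"rz":0,"jaw":1},{"dx":0,"dy":0,"dz":0.7,"rx":0,"ry":0,"rz":0,"jaw":1},{"dx":0,"dy":0,"dz":0.7,"rx":0,"ry":0,"rz":0,"jaw":1},{"dx":0,"dy":0,"dz":0.3,"rx":0,"ry":0,"rz":0,"jaw":1},{"dx":0,"dy":0,"dz":0,"rx":0,"ry":0,"rz":0,"jaw":1}]'
python3 - <<'E'
from h import *
f=grab_frame("wrist");W=cam("wrist");s=read_state();print(s["ee_pos"],s["orientation"],s["force"])
cv2.imwrite("pics/w3.png",f[:,:,::-1])
cv2.imwrite("pics/s3.png",grab_frame("scene")[:,:,::-1]);print(read_state()["force"])
E
```

```text
t: 5.62
ee_pos: [539.0, 198.4, 172.7]
orientation: [3.137, -0.001, -1.52]
force: [0.4, -0.2, -5.4]
width: 57.8
[538.87108647 198.42529016 172.00862005] [ 3.13656247e+00 -8.59963100e-04 -1.51962951e+00] [ 0.14327386  0.07808186 -4.32968896]
[ 0.15530157 -0.43004375 -5.30766926]
```

View pics/w3.png

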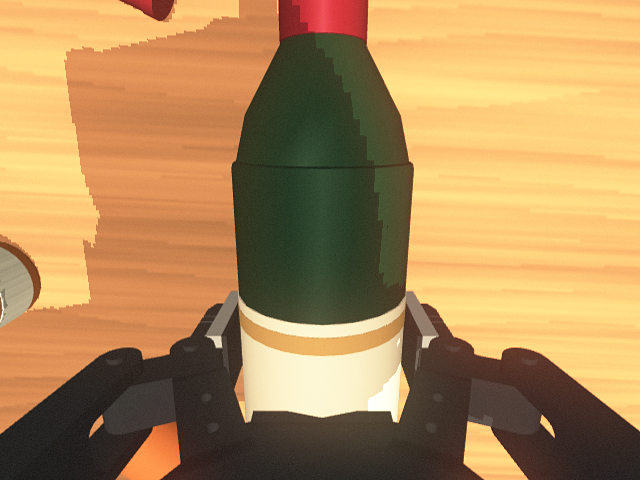

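View pics/s3.png

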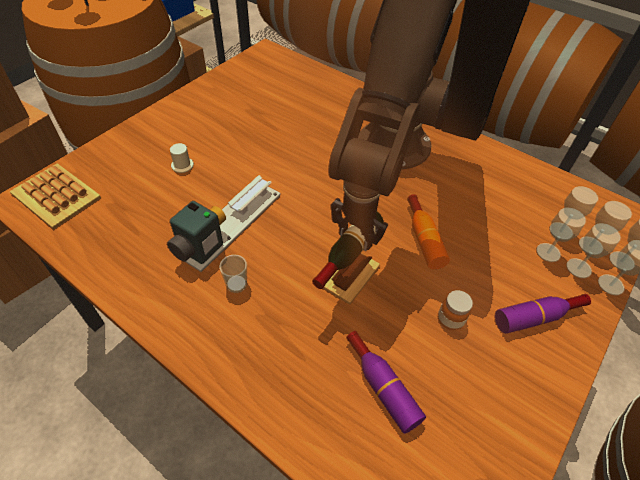

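```bash
python3 -m creep '[{"dx":-0.2,"dy":-0.2,"dz":0.1,"rx":0,"ry":0,"rz":0,"jaw":1},{"dx":-0.2,"dy":-0.4,"dz":0.1,"rx":0,"ry":0,"rz":0,"jaw":1},{"dx":-0.2,"dy":-0.6,"dz":0,"rx":0,"ry":0,"rz":0,"jaw":1},{"dx":-0.2,"dy":-0.6,"dz":0,"rx":0,"ry":0,"rz":0,"jaw":1},{"dx":-0.2,"dy":-0.6,"dz":0,"rx":0,"ry":0,"rz":0,"jaw":1},{"dx":-0.2,"dy":-0.6,"dz":0,"rx":0,"ry":0,"rz":0,"jaw":1},{"dx":-0.2,"dy":-0.6,"dz":0,"rx":0,"ry":0,"rz":0,"jaw":1},{"dx":-0.2,"dy":-0.6,"dz":0,"rx":0,"ry":0,"rz":0,"jaw":1},{"dx":-0.2,"dy":-0.6,"dz":0,"rx":0,"ry":0,"rz":0,"jaw":1},{"dx":-0.2,"dy":-0.6,"dz":0,"rx":0,"ry":0,"rz":0,"jaw":1},{"dx":-0.1,"dy":-0.6,"dz":0,"rx":0,"ry":0,"rz":0,"jaw":1},{"dx":-0.1,"dy":-0.6,"dz":0,"rx":0,"ry":0,"rz":0,"jaw":1}]'
```

```text
t: 6.72
ee_pos: [470.2, 21.7, 168.3]
orientation: [3.117, -0.002, -1.517]
force: [-0.4, 1.2, -4.5]
width: 58.1
```

```bash
python3 -m creep '[{"dx":0,"dy":-0.6,"dz":0.1,"rx":0,"ry":-0.1,"rz":0,"jaw":1},{"dx":0,"dy":-0.6,"dz":0.1,"rx":0,"ry":-0.1,"rz":0,"jaw":1},{"dx":0,"dy":-0.6,"dz":0.1,"rx":0,"ry":0,"rz":0,"jaw":1},{"dx":0,"dy":-0.6,"dz":0.1,"rx":0,"ry":0,"rz":0,"jaw":1},{"dx":-0.1,"dy":-0.6,"dz":0,"rx":0,"ry":0,"rz":0,"jaw":1},{"dx":-0.1,"dy":-0.6,"dz":0,"rx":0,"ry":0,"rz":0,"jaw":1},{"dx":-0.1,"dy":-0.6,"dz":0,"rx":0,"ry":0,"rz":0,"jaw":1},{"dx":0,"dy":-0.6,"dz":0,"rx":0,"ry":0,"rz":0,"jaw":1},{"dx":0,"dy":-0.6,"dz":0,"rx":0,"ry":0,"rz":0,"jaw":1},{"dx":0,"dy":-0.6,"dz":0,"rx":0,"ry":0,"rz":0,"jaw":1},{"dx":0,"dy":-0.5,"dz":0,"rx":0,"ry":0,"rz":0,"jaw":1},{"dx":0,"dy":-0.2,"dz":0,"rx":0,"ry":0,"rz":0,"jaw":1}]'; python3 -m creep '[{"dx":0,"dy":-0.7,"dz":0,"rx":0,"ry":0,"rz":0,"jaw":1},{"dx":0,"dy":-0.6,"dz":0,"rx":0,"ry":0,"rz":0,"jaw":1},{"dx":0,"dy":-0.2,"dz":0,"rx":0,"ry":0,"rz":0,"jaw":1},{"dx":0,"dy":0,"dz":0,"rx":0,"ry":0,"rz":0,"jaw":1},{"dx":0,"dy":0,"dz":0,"rx":0,"ry":0,"rz":0,"jaw":1}]'
python3 - <<'E'
from h import *
for k in range(3):
    f=grab_frame("wrist");W=cam("wrist");s=read_state();print(np.round(s["ee_pos"],1),np.round(s["orientation"],4),np.round(s["force"],1))
cv2.imwrite("pics/w4.png",f[:,:,::-1])
cv2.imwrite("pics/d4.png",grab_frame("side")[:,:,::-1])
np.savez("w4.npz",f=f,K=W[0],p=W[1],r=W[2])
E
```

```text
t: 7.72
ee_pos: [447.8, -159.5, 173.5]
orientation: [3.126, 0.001, -1.521]
force: [-0.3, 0.2, -4.3]
width: 57.7
t: 8.13
ee_pos: [443.9, -198.5, 171.7]
orientation: [3.122, 0.004, -1.524]
force: [-0.7, 0.1, -4.8]
width: 58.5
[ 443.9 -198.3  171.7] [ 3.1216  0.0038 -1.5239] [-0.7 -1.3 -5.6]
[ 444.1 -198.1  171.8] [ 3.1218  0.0037 -1.5234] [-0.5 -0.2 -5.7]
[ 444.3 -198.1  171.9] [ 3.1221  0.0035 -1.5231] [ 0.6  0.1 -5.4]
```

View pics/w4.png

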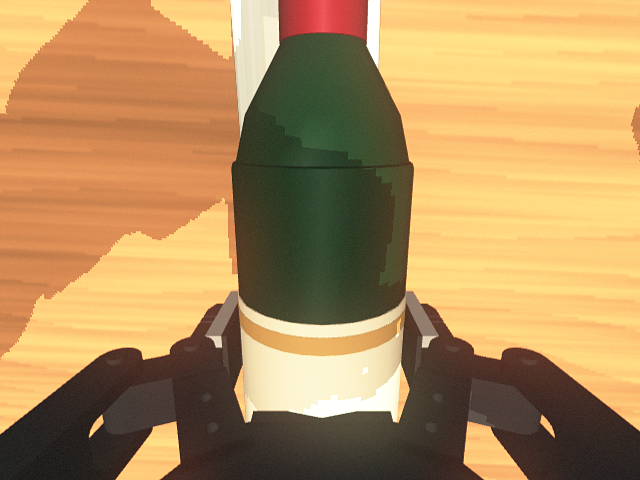

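View pics/d4.png

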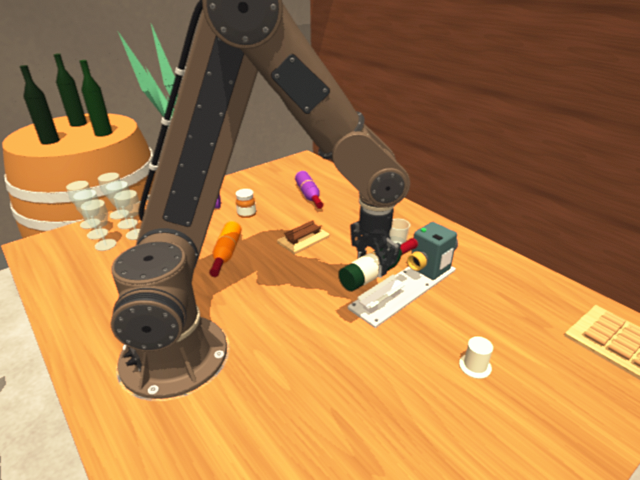

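Run:
```python
from h import *
z=np.load("w4.npz");f=z["f"];W=(z["K"],z["p"],z["r"])
cv2.imwrite("pics/w4c.png",cv2.resize(f[0:120,210:400],None,fx=4,fy=4,interpolation=cv2.INTER_NEAREST)[:,:,::-1])
g=f[:,:,::-1].copy()
tcp=np.array([444.2,-198.1,171.8]);o=R.from_euler("xyz",[3.122,.0036,-1.5233])
g0=R.from_euler("xyz",[-3.139,0,-1.52]); 
# bottle in tool at grasp
rel=g0.inv().apply(np.array([580,199.8,65])-[541.8,198.1,71.2]); ax=g0.inv().apply([np.cos(.047),np.sin(.047),0])
c=tcp+o.apply(rel); a=o.apply(ax); print(rel,c,a)
up=np.array([0,0,1.]);b=np.cross(up,a);b/=np.linalg.norm(b);u=np.cross(a,b)
for p in bottle(0): cv2.polylines(g,[cv2.convexHull(proj(W,c+p@np.array([a,b,u])).astype(np.int32))],True,(255,255,0),1)
for p in tf([box(-120,230,100,11.9,12)],546.5,-182.3,.057): cv2.polylines(g,[cv2.convexHull(np.clip(proj(W,p),-2000,2000).astype(np.int32))],True,(0,255,0),1)
cv2.imwrite("pics/w4o.png",g)
```

```text
[  0.24177808 -38.22084118   6.29911446] [ 482.25741606 -196.50770481  164.75247   ] [ 0.99879571  0.0437542  -0.02219685]
```

View pics/w4c.png

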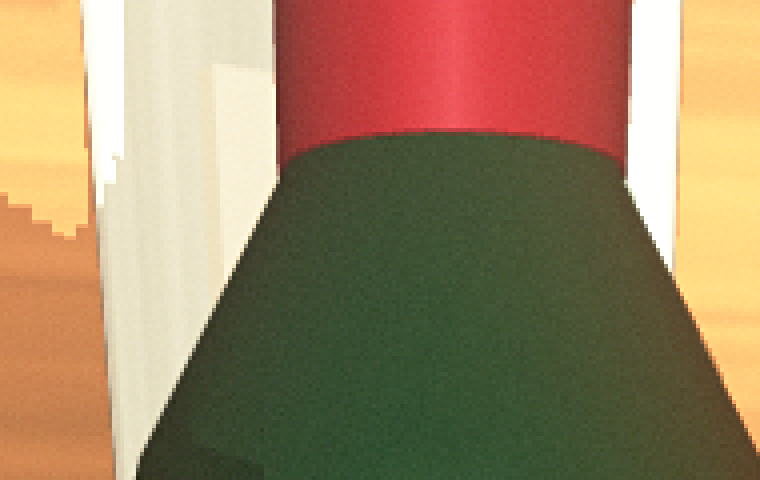

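View pics/w4o.png

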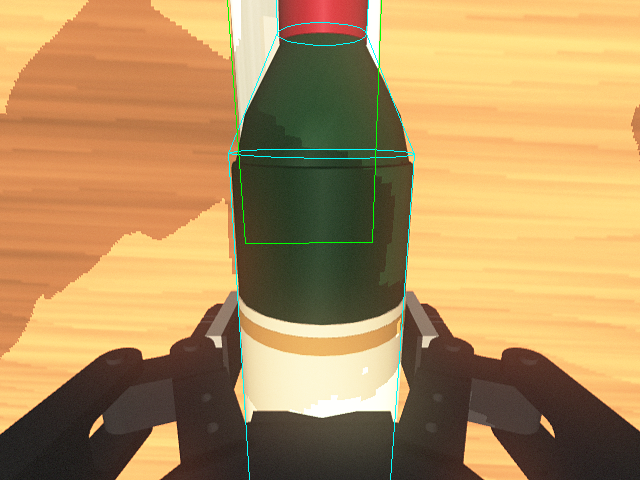

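```bash
python3 -m creep '[{"dx":0.4,"dy":0.2,"dz":0,"rx":0,"ry":-0.1,"rz":0.1,"jaw":1},{"dx":0.4,"dy":0.2,"dz":0,"rx":0,"ry":-0.1,"rz":0,"jaw":1},{"dx":0,"dy":0,"dz":-0.3,"rx":0,"ry":0,"rz":0,"jaw":1},{"dx":0,"dy":0,"dz":-0.5,"rx":0,"ry":0,"rz":0,"jaw":1},{"dx":0,"dy":0,"dz":-0.5,"rx":0,"ry":0,"rz":0,"jaw":1},{"dx":0,"dy":0,"dz":-0.5,"rx":0,"ry":0,"rz":0,"jaw":1},{"dx":0,"dy":0,"dz":-0.2,"rx":0,"ry":0,"rz":0,"jaw":1},{"dx":0,"dy":0,"dz":0,"rx":0,"ry":0,"rz":0,"jaw":1}]'
python3 - <<'E'
from h import *
for k in range(2):
    f=grab_frame("wrist");W=cam("wrist");s=read_state();print(np.round(s["ee_pos"],1),np.round(s["orientation"],4),np.round(s["force"],1))
cv2.imwrite("pics/w5.png",f[:,:,::-1])
sd=grab_frame("side");cv2.imwrite("pics/d5.png",cv2.resize(sd[180:360,320:480],None,fx=3.3,fy=3.3)[:,:,::-1])
sc=grab_frame("scene");cv2.imwrite("pics/s5.png",cv2.resize(sc[140:290,150:350],None,fx=4,fy=4)[:,:,::-1])
E
```

```text
t: 9.0
ee_pos: [468.1, -183.7, 118.7]
orientation: [-3.132, 0.001, -1.505]
force: [0.5, -0.8, -4.8]
width: 57.8
[ 468.1 -183.8  119.1] [-3.1322e+00  9.0000e-04 -1.5046e+00] [ 0.6 -0.5 -5.5]
[ 468.3 -184.   119.8] [-3.1313e+00  3.0000e-04 -1.5047e+00] [-0.3 -0.1 -4.5]
```

View pics/w5.png

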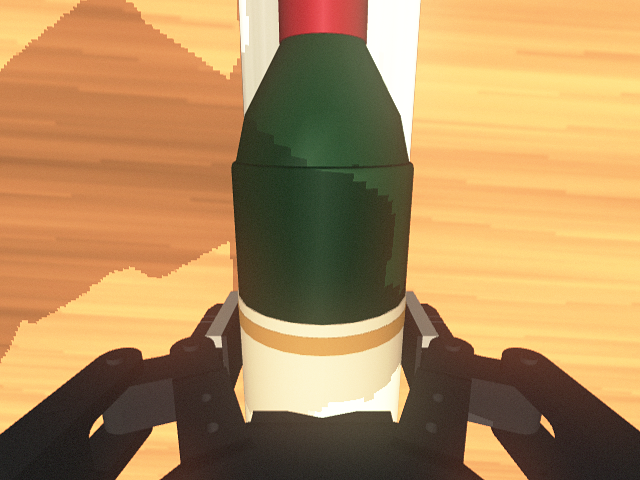

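View pics/d5.png

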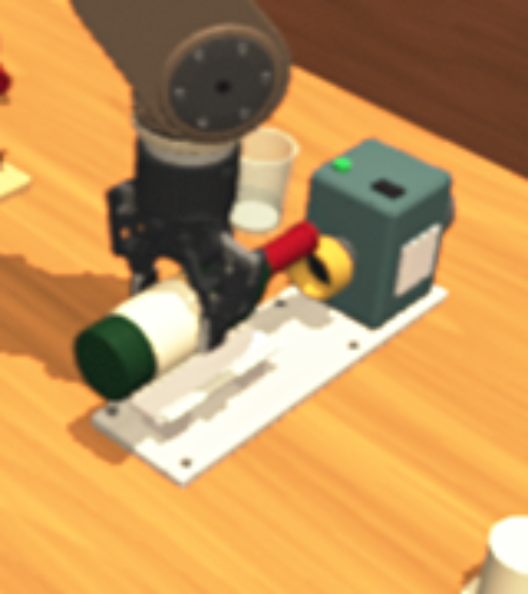

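View pics/s5.png

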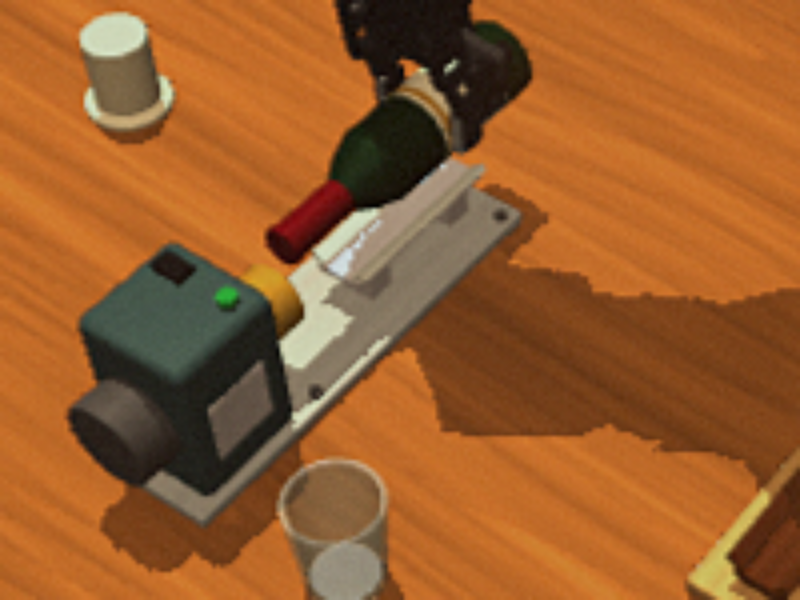

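```bash
cat > edges.py <<'E'
from h import *
def run(f,W):
    L,Rr=[],[]
    for r in range(0,36,3):
        b=f[r,:,2].astype(float); g=np.diff(cv2.GaussianBlur(b[None],(5,1),1)[0])
        l=215+np.argmax(g[215:275]); q=375+np.argmin(g[375:440])
        L.append(ray(W,(l+.5,r),12)); Rr.append(ray(W,(q+.5,r),12)); 
        if r%9==0: print(r,l,q)
    L,Rr=np.array(L),np.array(Rr)
    for n,P in(("L",L),("R",Rr)):
        k=np.polyfit(P[:,0],P[:,1],1); print(n,k[0],"y at x=550",np.polyval(k,550),P[[0,-1],0])
    # neck axis
    w=[]
    for r in (5,25):
        red=(f[r,:,0]>120)&(f[r,:,1]<90)&(f[r,:,2]<110); c=np.where(red[260:390])[0]+260; w.append(((c[0]+c[-1])/2,c[0],c[-1]))
    print("neck",w)
E
python3 - <<'E'
from edges import *
f=cv2.imread("pics/w5.png")[:,:,::-1]; W=cam("wrist"); run(f,W)
s=read_state();tz=s["ee_pos"][2]
for u,v in((323,5),(322.5,300)): print(ray(W,(u,v),tz-6-(0)))
print(s["ee_pos"],s["orientation"])
E
```

```text
0 238 420
9 238 419
18 239 418
27 239 418
L 0.05352558683908443 y at x=550 -133.40973477451712 [605.35467571 589.23364759]
R 0.060130465211408156 y at x=550 -232.71530828920606 [611.96633998 595.82894971]
neck [(np.float64(323.0), np.int64(280), np.int64(366)), (np.float64(323.0), np.int64(281), np.int64(365))]
[ 574.90575037 -178.04859696  114.41130554]
[ 478.50171578 -184.39338066  114.41130554]
[ 468.54691099 -184.29390963  120.41130554] [-3.13001257e+00 -5.44607953e-04 -1.50494376e+00]
```

```bash
python3 -m creep '[{"dx":-0.25,"dy":-0.14,"dz":0,"rx":0,"ry":0.1,"rz":-0.07,"jaw":1},{"dx":0,"dy":0,"dz":-0.3,"rx":0,"ry":0,"rz":0,"jaw":1},{"dx":0,"dy":0,"dz":-0.4,"rx":0,"ry":0,"rz":0,"jaw":1},{"dx":0,"dy":0,"dz":-0.2,"rx":0,"ry":0,"rz":0,"jaw":1},{"dx":0,"dy":0,"dz":0,"rx":0,"ry":0,"rz":0,"jaw":1}]'
python3 - <<'E'
from edges import *
f=grab_frame("wrist"); W=cam("wrist"); run(f,W)
s=read_state();tz=s["ee_pos"][2]
for u,v in((323,5),(322.5,300)): print(ray(W,(u,v),tz-6-(0)))
print(np.round(s["ee_pos"],1),np.round(s["orientation"],4),np.round(s["force"],1))
cv2.imwrite("pics/w6.png",f[:,:,::-1])
E
```

```text
t: 9.62
ee_pos: [462.2, -188.8, 97.7]
orientation: [-3.14, -0.002, -1.515]
force: [-0.5, 0.7, -4.4]
width: 57.8
0 216 417
9 216 416
18 217 416
27 218 415
L 0.06400538095699009 y at x=550 -133.44611915235328 [590.89006407 576.48637155]
R 0.055951056570759224 y at x=550 -231.33173451709618 [596.51713331 582.10359275]
neck [(np.float64(323.0), np.int64(280), np.int64(366)), (np.float64(323.5), np.int64(281), np.int64(366))]
[ 568.25417973 -183.65763868   91.96865364]
[ 472.15732337 -189.03499657   91.96865364]
[ 462.2 -188.8   98. ] [-3.1398e+00 -2.1000e-03 -1.5148e+00] [ 0.3 -1.6 -5.9]
```

View pics/w6.png

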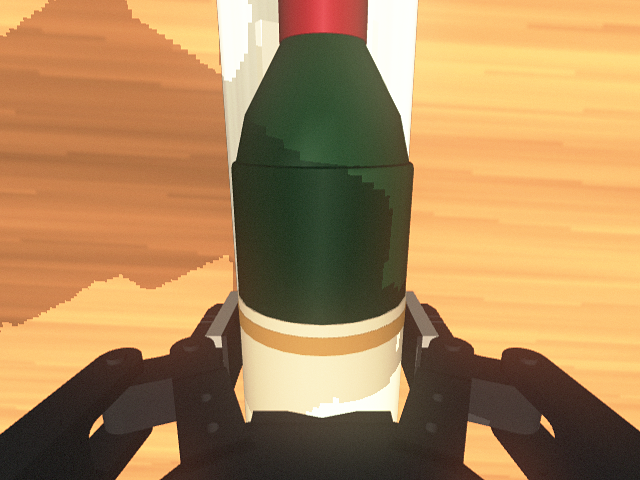

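```bash
python3 -m creep '[{"dx":0,"dy":0.065,"dz":-0.1,"rx":0,"ry":0,"rz":0,"jaw":1},{"dx":0,"dy":0,"dz":-0.15,"rx":0,"ry":0,"rz":0,"jaw":1},{"dx":0,"dy":0,"dz":-0.1,"rx":0,"ry":0,"rz":0,"jaw":1},{"dx":0,"dy":0,"dz":0,"rx":0,"ry":0,"rz":0,"jaw":1}]'
python3 - <<'E'
from h import *
sd=grab_frame("side");cv2.imwrite("pics/d7.png",cv2.resize(sd[180:360,320:480],None,fx=3.3,fy=3.3)[:,:,::-1])
sc=grab_frame("scene");cv2.imwrite("pics/s7.png",cv2.resize(sc[140:290,150:350],None,fx=4,fy=4)[:,:,::-1])
s=read_state();print(np.round(s["ee_pos"],1),np.round(s["orientation"],4),np.round(s["force"],1))
E
```

```text
t: 10.0
ee_pos: [462.4, -187.0, 88.3]
orientation: [-3.14, -0.002, -1.515]
force: [0.4, 0.6, -5.0]
width: 58.2
[ 462.5 -187.1   88.7] [-3.1394e+00 -2.3000e-03 -1.5148e+00] [-0.1  0.2 -5.7]
```

View pics/d7.png

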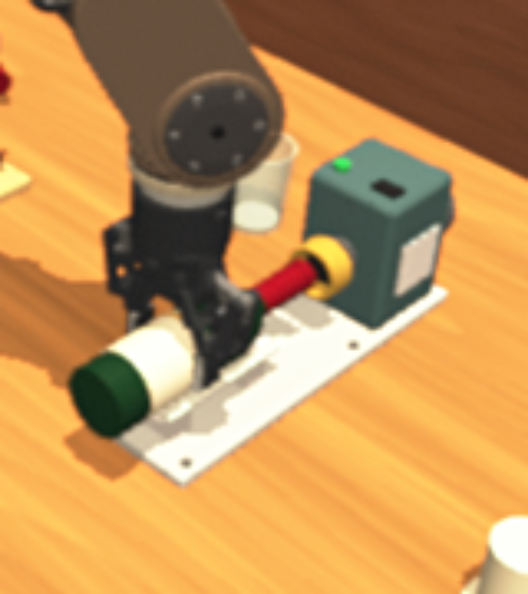

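View pics/s7.png

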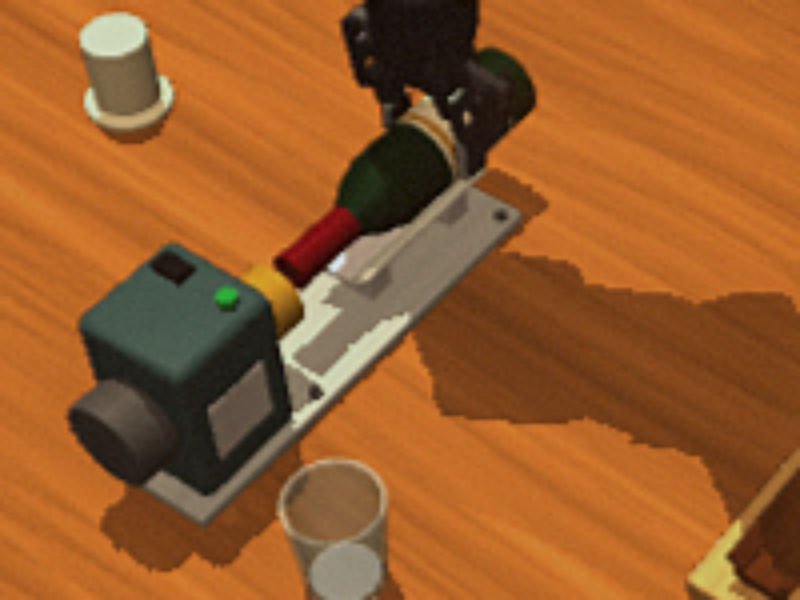

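```bash
python3 -m creep '[{"dx":0,"dy":0,"dz":-0.08,"rx":0,"ry":0,"rz":0,"jaw":1},{"dx":0,"dy":0,"dz":-0.08,"rx":0,"ry":0,"rz":0,"jaw":1},{"dx":0,"dy":0,"dz":0,"rx":0,"ry":0,"rz":0,"jaw":1}]';python3 -m creep '[{"dx":0,"dy":0,"dz":-0.08,"rx":0,"ry":0,"rz":0,"jaw":1},{"dx":0,"dy":0,"dz":0,"rx":0,"ry":0,"rz":0,"jaw":1}]'
```

```text
t: 10.35
ee_pos: [462.8, -187.2, 84.7]
orientation: [-3.139, -0.003, -1.515]
force: [0.8, 0.0, -5.3]
width: 58.0
t: 10.52
ee_pos: [462.8, -187.3, 82.6]
orientation: [-3.138, -0.003, -1.515]
force: [-1.0, 0.2, -4.9]
width: 57.8
```

```bash
python3 -m creep '[{"dx":0,"dy":0,"dz":-0.06,"rx":0,"ry":0.02,"rz":0,"jaw":1},{"dx":0,"dy":0,"dz":0,"rx":0,"ry":0,"rz":0,"jaw":1}]';python3 -m creep '[{"dx":0,"dy":0,"dz":-0.04,"rx":0,"ry":0,"rz":0,"jaw":1},{"dx":0,"dy":0,"dz":0,"rx":0,"ry":0,"rz":0,"jaw":1}]'
```

```text
t: 10.68
ee_pos: [462.8, -187.3, 81.1]
orientation: [-3.141, -0.003, -1.515]
force: [-0.0, 1.7, -2.9]
width: 57.8
t: 10.85
ee_pos: [462.9, -187.3, 81.2]
orientation: [-3.14, -0.003, -1.514]
force: [0.6, 0.8, -5.0]
width: 58.3
```

```bash
python3 -m creep '[{"dx":0,"dy":0,"dz":-0.08,"rx":0,"ry":0,"rz":0,"jaw":1},{"dx":0,"dy":0,"dz":0,"rx":0,"ry":0,"rz":0,"jaw":1}]';python3 -m creep '[{"dx":0,"dy":0,"dz":-0.08,"rx":0,"ry":0,"rz":0,"jaw":1}]'
```

```text
t: 11.02
ee_pos: [463.0, -187.2, 81.4]
orientation: [-3.139, -0.005, -1.514]
force: [-0.0, 0.1, -5.4]
width: 58.3
t: 11.1
ee_pos: [463.2, -187.3, 80.7]
orientation: [-3.137, -0.005, -1.513]
force: [-11.2, 7.1, 49.5]
width: 57.6
```

Run:
```python
from h import *
for k in range(2):
    grab_frame("wrist"); s=read_state();print(np.round(s["ee_pos"],1),np.round(s["orientation"],4),np.round(s["force"],1),np.round(s["torque"],2))
```

```text
[ 463.2 -187.3   80.8] [-3.1373 -0.0055 -1.5133] [-6.7  3.2 23.4] [0.39 0.96 0.05]
[ 463.2 -187.3   80.8] [-3.1373 -0.0056 -1.5133] [-6.4  3.5 24.8] [0.36 0.94 0.03]
```

```bash
python3 -m creep '[{"dx":0,"dy":0,"dz":0.0,"rx":0,"ry":0.03,"rz":0,"jaw":1},{"dx":0,"dy":0,"dz":-0.02,"rx":0,"ry":0,"rz":0,"jaw":1}]' 90
python3 - <<'E'
from h import *
for n in("wrist","scene","side"):
    f=grab_frame(n)
    cv2.imwrite(f"pics/{n}8.png",(f if n=="wrist" else cv2.resize(f[140:290,150:350] if n=="scene" else f[200:340,330:480],None,fx=4,fy=4))[:,:,::-1])
s=read_state();print(np.round(s["ee_pos"],1),np.round(s["orientation"],4),np.round(s["force"],1),np.round(s["torque"],2))
E
```

```text
t: 11.37
ee_pos: [463.3, -187.3, 81.1]
orientation: [-3.14, -0.006, -1.513]
force: [-1.6, 1.7, 2.4]
width: 57.3
[ 463.3 -187.3   81.1] [-3.1397 -0.006  -1.5131] [-2.9  1.1  8.2] [0.24 0.31 0.05]
```

View pics/scene8.png

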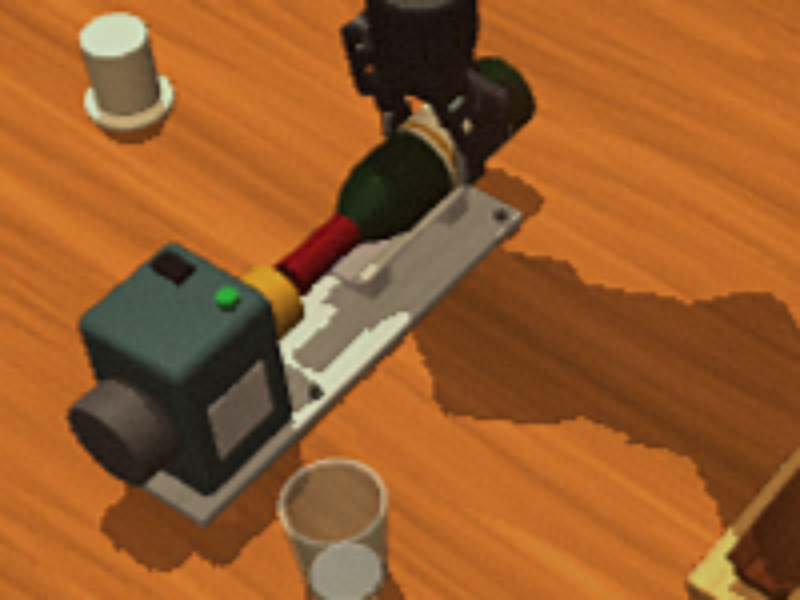

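View pics/side8.png

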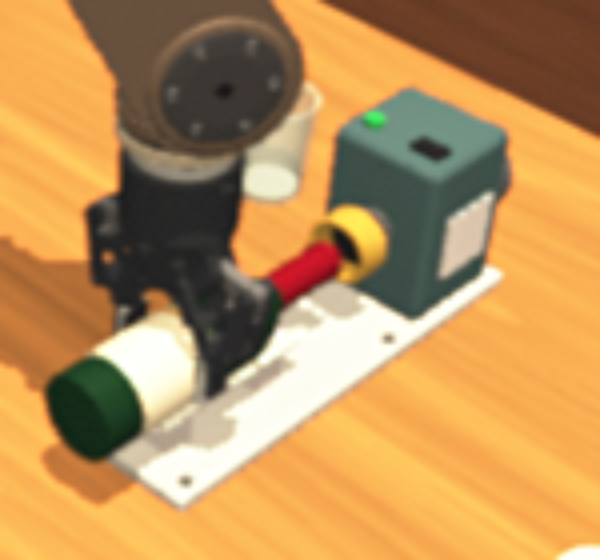

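View pics/wrist8.png

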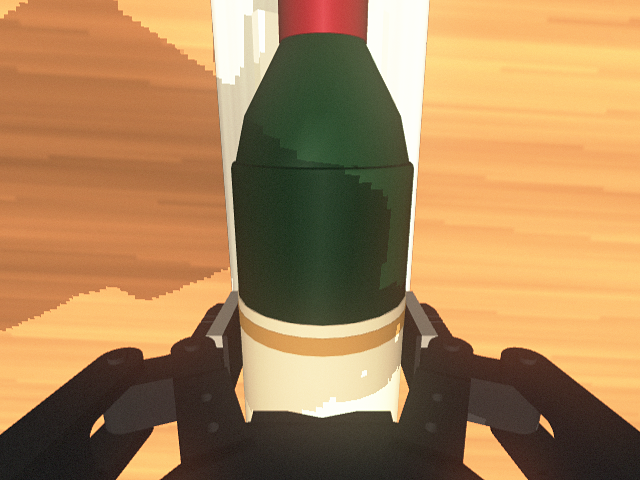

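The bottle lies in the cradle (upward contact force about 8 N). Its mouth is just short of the bell, which is still fully out. Next is the slow slide.

```bash
python3 -m creep '[{"dx":0.06,"dy":0.003,"dz":0,"rx":0,"ry":0,"rz":0,"jaw":1},{"dx":0.1,"dy":0.006,"dz":0,"rx":0,"ry":0,"rz":0,"jaw":1},{"dx":0.1,"dy":0.006,"dz":0,"rx":0,"ry":0,"rz":0,"jaw":1},{"dx":0.1,"dy":0.006,"dz":0,"rx":0,"ry":0,"rz":0,"jaw":1}]'
```

```text
t: 11.85
ee_pos: [467.7, -186.8, 81.1]
orientation: [3.134, -0.003, -1.511]
force: [-12.4, -4.3, 9.4]
width: 57.6
```

```bash
python3 -m creep '[{"dx":0.1,"dy":0.006,"dz":0.015,"rx":0,"ry":-0.06,"rz":-0.01,"jaw":1},{"dx":0.1,"dy":0.006,"dz":0,"rx":0,"ry":0,"rz":0,"jaw":1},{"dx":0.1,"dy":0.006,"dz":0,"rx":0,"ry":0,"rz":0,"jaw":1}]'
python3 - <<'E'
from h import *
for n in("scene","side"):
    f=grab_frame(n)
    cv2.imwrite(f"pics/{n}9.png",(cv2.resize(f[140:290,150:350] if n=="scene" else f[200:340,330:480],None,fx=4,fy=4))[:,:,::-1])
s=read_state();print(np.round(s["ee_pos"],1),np.round(s["orientation"],4),np.round(s["force"],1),np.round(s["torque"],2))
E
```

```text
t: 12.1
ee_pos: [472.2, -186.5, 81.1]
orientation: [3.134, -0.001, -1.511]
force: [-14.0, -3.6, 13.4]
width: 57.9
[ 472.4 -186.5   81.1] [ 3.1343e+00 -1.5000e-03 -1.5113e+00] [-10.6  -3.4   9.7] [-0.46  1.51  0.15]
```

View pics/side9.png

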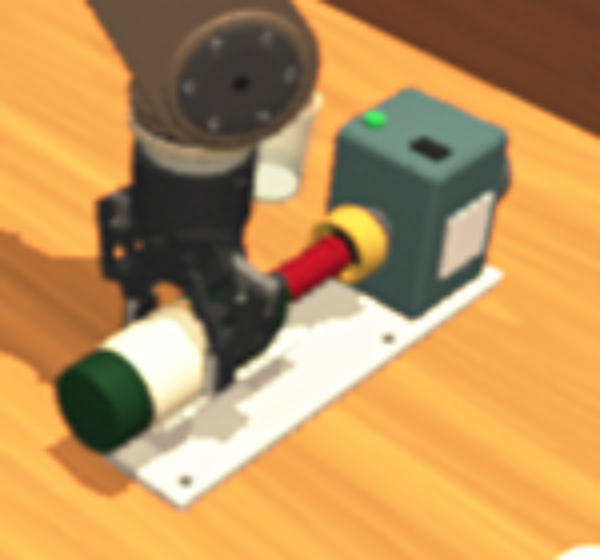

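View pics/scene9.png

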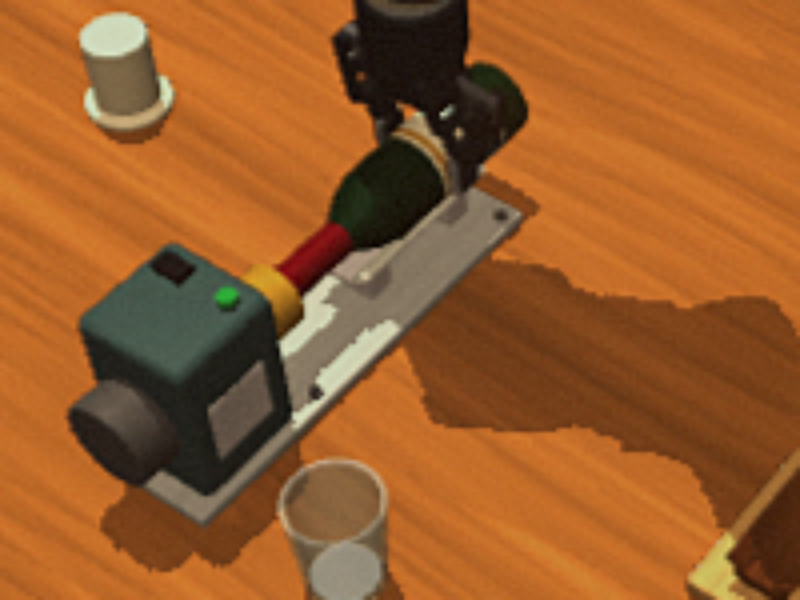

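```bash
python3 -m creep '[{"dx":0.1,"dy":0.006,"dz":0.02,"rx":0,"ry":-0.04,"rz":-0.02,"jaw":1},{"dx":0.1,"dy":0.006,"dz":0.01,"rx":0,"ry":-0.02,"rz":0,"jaw":1},{"dx":0.1,"dy":0.006,"dz":0,"rx":0,"ry":0,"rz":0,"jaw":1},{"dx":0.1,"dy":0.006,"dz":0,"rx":0,"ry":0,"rz":0,"jaw":1}]'
python3 - <<'E'
from edges import *
f=grab_frame("wrist"); W=cam("wrist"); run(f,W)
cv2.imwrite("pics/w10.png",f[:,:,::-1])
s=read_state();print(np.round(s["ee_pos"],1),np.round(s["orientation"],4),np.round(s["force"],1),np.round(s["torque"],2))
E
```

```text
t: 12.53
ee_pos: [479.5, -186.0, 81.1]
orientation: [3.134, 0.0, -1.513]
force: [-12.2, -3.7, 10.4]
width: 57.9
0 215 431
9 215 430
18 215 430
27 215 429
L -0.021820181335456445 y at x=550 -130.79522370152517 [602.71038678 589.52252585]
R 0.06394124389095307 y at x=550 -231.6308442611248 [608.34423229 595.22810734]
neck [(np.float64(323.5), np.int64(280), np.int64(367)), (np.float64(323.5), np.int64(281), np.int64(366))]
[ 479.9 -186.    81.2] [ 3.1347e+00  3.0000e-04 -1.5129e+00] [-8.8 -2.5  6.5] [-0.33  1.29  0.19]
```

View pics/w10.png

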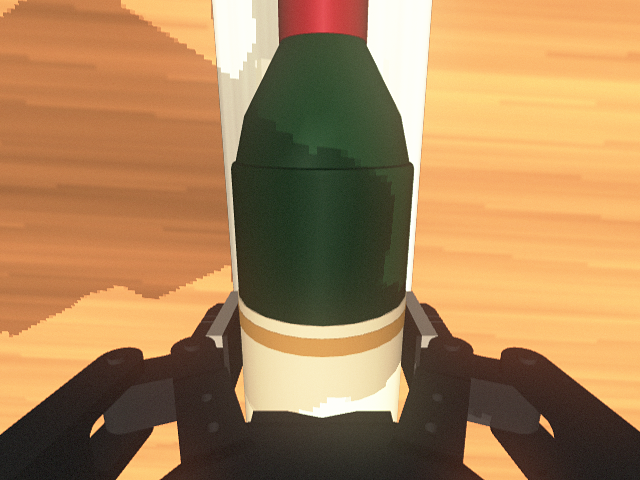

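```bash
python3 -m creep '[{"dx":0.1,"dy":0.006,"dz":0.01,"rx":0,"ry":-0.04,"rz":-0.02,"jaw":1},{"dx":0.1,"dy":0.006,"dz":0.01,"rx":0,"ry":-0.02,"rz":0,"jaw":1},{"dx":0.1,"dy":0.006,"dz":0,"rx":0,"ry":0,"rz":0,"jaw":1},{"dx":0.1,"dy":0.006,"dz":0,"rx":0,"ry":0,"rz":0,"jaw":1}]';python3 -m creep '[{"dx":0.1,"dy":0.006,"dz":0.01,"rx":0,"ry":-0.02,"rz":0,"jaw":1},{"dx":0.1,"dy":0.006,"dz":0.01,"rx":0,"ry":-0.02,"rz":0,"jaw":1}]'
```

```text
t: 12.92
ee_pos: [487.6, -185.5, 81.2]
orientation: [3.135, 0.002, -1.514]
force: [-11.6, -4.7, 9.4]
width: 57.7
t: 13.08
ee_pos: [492.2, -185.2, 81.3]
orientation: [3.138, 0.002, -1.513]
force: [-3.2, -0.4, -0.2]
width: 57.6
```

```bash
python3 -m creep '[{"dx":0.08,"dy":0.005,"dz":0,"rx":0,"ry":0,"rz":0,"jaw":1},{"dx":0.08,"dy":0.005,"dz":0,"rx":0,"ry":0,"rz":0,"jaw":1}]';python3 -m creep '[{"dx":0.08,"dy":0.005,"dz":0,"rx":0,"ry":0,"rz":0,"jaw":1},{"dx":0.08,"dy":0.005,"dz":0,"rx":0,"ry":0,"rz":0,"jaw":1}]';python3 -m creep '[{"dx":0.08,"dy":0.005,"dz":0,"rx":0,"ry":-0.02,"rz":0,"jaw":1},{"dx":0.08,"dy":0.005,"dz":0,"rx":0,"ry":0,"rz":0,"jaw":1}]'
```

```text
t: 13.25
ee_pos: [494.3, -185.0, 81.1]
orientation: [3.133, 0.004, -1.512]
force: [-21.6, -9.3, 14.3]
width: 57.7
t: 13.42
ee_pos: [494.6, -185.1, 81.2]
orientation: [3.124, 0.006, -1.512]
force: [-18.0, -5.8, 10.8]
width: 57.4
t: 13.58
ee_pos: [495.0, -185.1, 81.1]
orientation: [3.118, 0.008, -1.512]
force: [-17.3, -5.7, 10.2]
width: 57.3
```

```bash
python3 -m creep '[{"dx":0.08,"dy":0.005,"dz":0.02,"rx":0,"ry":-0.15,"rz":0,"jaw":1},{"dx":0.08,"dy":0.005,"dz":0.02,"rx":0,"ry":-0.12,"rz":0,"jaw":1}]';python3 - <<'E'
from h import *
for n in("scene","side","wrist"):
    f=grab_frame(n)
    cv2.imwrite(f"pics/{n}11.png",(f if n=="wrist" else cv2.resize(f[140:290,150:350] if n=="scene" else f[200:340,330:480],None,fx=4,fy=4))[:,:,::-1])
s=read_state();print(np.round(s["ee_pos"],1),np.round(s["orientation"],4),np.round(s["force"],1),np.round(s["torque"],2))
E
```

```text
t: 13.75
ee_pos: [496.8, -184.9, 81.3]
orientation: [-3.138, 0.008, -1.512]
force: [-12.3, -5.9, -2.2]
width: 57.9
[ 496.8 -184.9   81.3] [-3.1388  0.0083 -1.5123] [-9.5 -4.9  0.2] [-0.6   1.69 -0.1 ]
```

View pics/scene11.png

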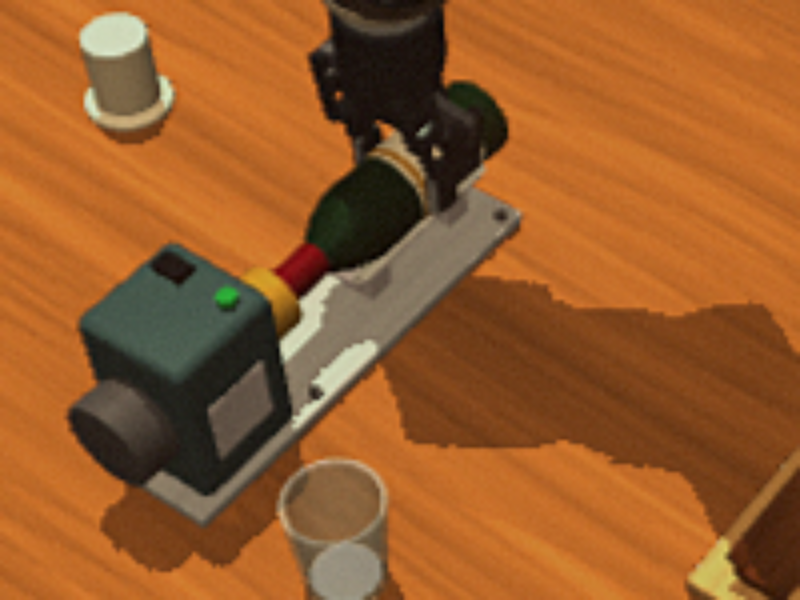

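View pics/side11.png

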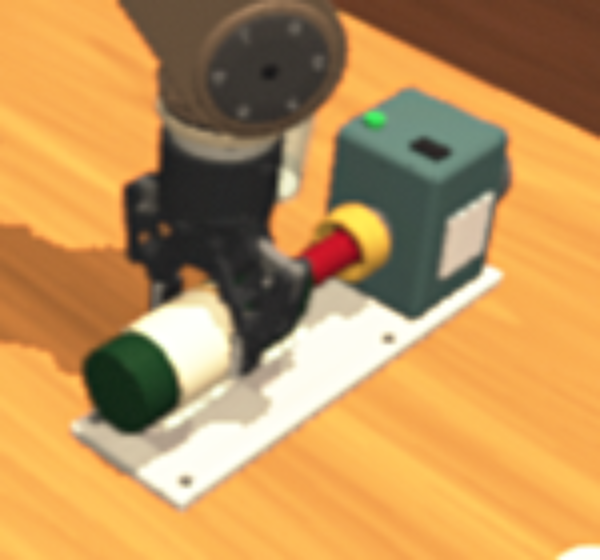

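View pics/wrist11.png

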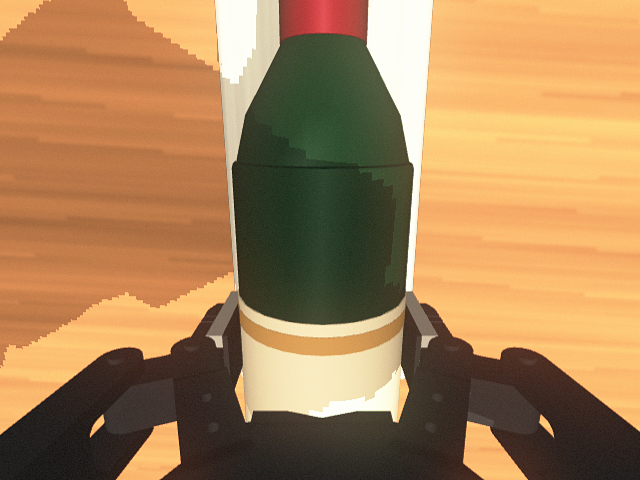

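```bash
python3 -m creep '[{"dx":0.09,"dy":-0.01,"dz":0.01,"rx":0,"ry":-0.05,"rz":0,"jaw":1},{"dx":0.09,"dy":-0.005,"dz":0,"rx":0,"ry":-0.05,"rz":0,"jaw":1}]';python3 -m creep '[{"dx":0.09,"dy":0,"dz":0.01,"rx":0,"ry":-0.05,"rz":0,"jaw":1},{"dx":0.09,"dy":0,"dz":0,"rx":0,"ry":-0.05,"rz":0,"jaw":1}]'
```

```text
t: 14.07
ee_pos: [497.2, -185.0, 81.1]
orientation: [-3.137, 0.011, -1.511]
force: [-23.4, -7.0, 21.4]
width: 57.5
t: 14.23
ee_pos: [497.3, -185.0, 81.1]
orientation: [-3.135, 0.014, -1.511]
force: [-20.0, -6.9, 15.5]
width: 57.8
```

```bash
python3 -m creep '[{"dx":0.09,"dy":-0.02,"dz":0.03,"rx":-0.08,"ry":-0.04,"rz":0,"jaw":1}]';python3 -m creep '[{"dx":0.09,"dy":-0.01,"dz":0.03,"rx":-0.04,"ry":-0.04,"rz":0,"jaw":1}]'; python3 -m creep '[{"dx":0.09,"dy":0,"dz":0.03,"rx":0,"ry":-0.04,"rz":0,"jaw":1}]'
```

```text
t: 14.32
ee_pos: [497.4, -185.1, 81.3]
orientation: [-3.135, 0.006, -1.511]
force: [-9.2, 1.8, -4.0]
width: 57.6
t: 14.4
ee_pos: [497.9, -184.9, 81.2]
orientation: [-3.135, 0.003, -1.512]
force: [-11.0, -2.7, -3.9]
width: 57.8
t: 14.48
ee_pos: [498.7, -184.8, 81.3]
orientation: [-3.134, 0.004, -1.512]
force: [-12.0, -8.7, -0.7]
width: 57.4
```

```bash
python3 -m creep '[{"dx":0.1,"dy":-0.01,"dz":0.03,"rx":-0.04,"ry":0,"rz":0,"jaw":1},{"dx":0.1,"dy":-0.01,"dz":0.02,"rx":-0.02,"ry":0,"rz":0,"jaw":1}]';python3 -m creep '[{"dx":0.1,"dy":-0.01,"dz":0.03,"rx":-0.02,"ry":0,"rz":0,"jaw":1},{"dx":0.1,"dy":0,"dz":0.02,"rx":-0.02,"ry":0,"rz":0,"jaw":1}]'
```

```text
t: 14.65
ee_pos: [500.2, -184.8, 81.1]
orientation: [3.14, 0.001, -1.512]
force: [-18.7, -4.9, 9.6]
width: 57.7
t: 14.82
ee_pos: [501.6, -184.6, 81.2]
orientation: [3.13, -0.001, -1.512]
force: [-16.0, -6.5, 5.7]
width: 57.5
```

```bash
python3 -m creep '[{"dx":0.1,"dy":-0.01,"dz":0.03,"rx":0,"ry":-0.08,"rz":0,"jaw":1},{"dx":0.1,"dy":-0.01,"dz":0.03,"rx":0,"ry":-0.06,"rz":0,"jaw":1}]';python3 -m creep '[{"dx":0.1,"dy":0,"dz":0.03,"rx":0,"ry":-0.04,"rz":0,"jaw":1},{"dx":0.1,"dy":0,"dz":0.03,"rx":0,"ry":-0.03,"rz":0,"jaw":1}]'
```

```text
t: 14.98
ee_pos: [503.4, -184.6, 81.2]
orientation: [3.138, 0.002, -1.512]
force: [-14.1, -3.4, 0.5]
width: 57.3
t: 15.15
ee_pos: [504.8, -184.4, 81.3]
orientation: [3.137, 0.005, -1.512]
force: [-15.1, -6.6, 0.1]
width: 58.0
```

```bash
python3 -m creep '[{"dx":0.1,"dy":-0.01,"dz":0.03,"rx":-0.03,"ry":-0.05,"rz":0,"jaw":1},{"dx":0.1,"dy":0,"dz":0.02,"rx":-0.02,"ry":-0.04,"rz":0,"jaw":1}]';python3 -m creep '[{"dx":0.1,"dy":0,"dz":0.03,"rx":0,"ry":-0.04,"rz":0,"jaw":1},{"dx":0.1,"dy":0,"dz":0.02,"rx":0,"ry":-0.04,"rz":0,"jaw":1}]'
python3 - <<'E'
from h import *
for n in("scene","side","wrist"):
    f=grab_frame(n)
    cv2.imwrite(f"pics/{n}12.png",(f if n=="wrist" else cv2.resize(f[140:290,150:350] if n=="scene" else f[200:340,330:480],None,fx=4,fy=4))[:,:,::-1])
s=read_state();print(np.round(s["ee_pos"],1),np.round(s["orientation"],4),np.round(s["force"],1),np.round(s["torque"],2))
E
```

```text
t: 15.32
ee_pos: [505.6, -184.4, 81.1]
orientation: [3.137, 0.002, -1.512]
force: [-21.3, -9.2, 11.3]
width: 57.4
t: 15.48
ee_pos: [506.4, -184.4, 81.2]
orientation: [3.136, 0.005, -1.511]
force: [-19.7, -7.4, 8.5]
width: 57.3
[ 506.4 -184.4   81.2] [ 3.1366  0.0048 -1.5115] [-16.4  -6.2   4.2] [-1.08  2.56 -0.07]
```

View pics/side12.png

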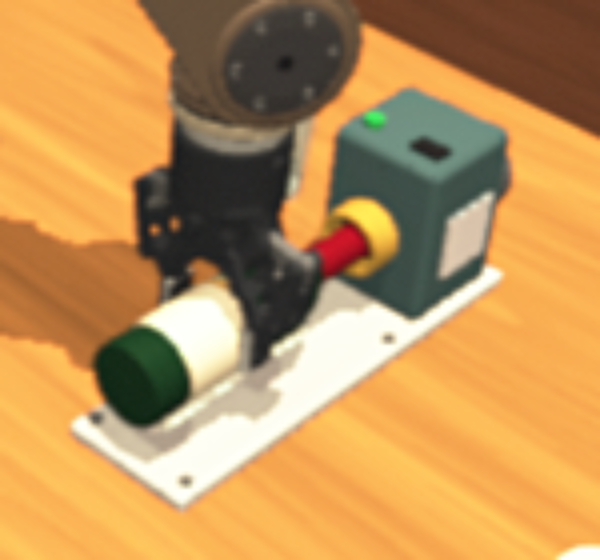

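View pics/scene12.png

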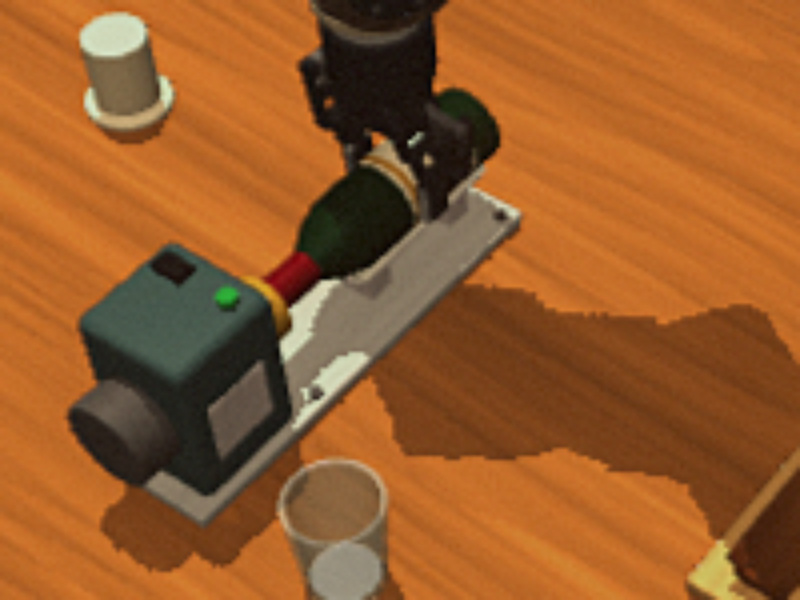

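View pics/wrist12.png

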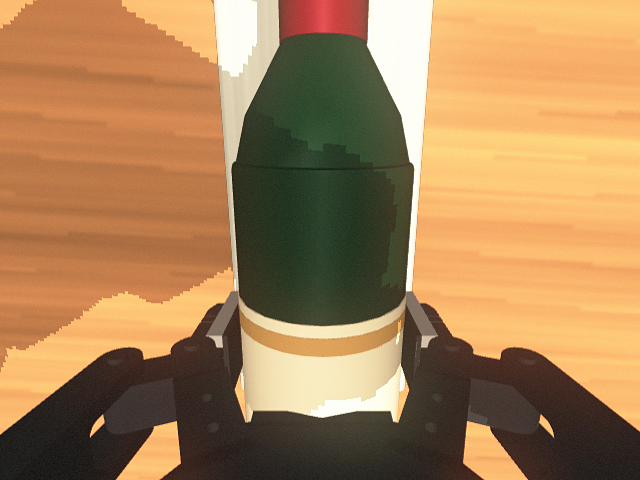

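```bash
python3 -m creep '[{"dx":0.1,"dy":-0.01,"dz":0.04,"rx":-0.03,"ry":-0.05,"rz":0,"jaw":1},{"dx":0.1,"dy":-0.01,"dz":0.03,"rx":-0.02,"ry":-0.04,"rz":0,"jaw":1}]';python3 -m creep '[{"dx":0.1,"dy":0,"dz":0.03,"rx":0,"ry":-0.04,"rz":0,"jaw":1},{"dx":0.1,"dy":0,"dz":0.03,"rx":0,"ry":-0.04,"rz":0,"jaw":1}]'; python3 -m creep '[{"dx":0.1,"dy":0,"dz":0.03,"rx":0,"ry":-0.04,"rz":0,"jaw":1},{"dx":0.1,"dy":0,"dz":0.03,"rx":0,"ry":-0.04,"rz":0,"jaw":1}]'
```

```text
t: 15.8
ee_pos: [507.3, -184.3, 81.2]
orientation: [3.137, 0.002, -1.512]
force: [-16.9, -4.9, 3.1]
width: 57.7
t: 15.97
ee_pos: [508.0, -184.2, 81.2]
orientation: [3.136, 0.005, -1.512]
force: [-16.1, -7.1, 1.9]
width: 57.5
t: 16.13
ee_pos: [508.6, -184.2, 81.2]
orientation: [3.135, 0.009, -1.512]
force: [-18.0, -7.2, 3.2]
width: 57.7
```

```bash
python3 -m creep '[{"dx":0.11,"dy":-0.02,"dz":0.04,"rx":-0.06,"ry":-0.05,"rz":0,"jaw":1},{"dx":0.11,"dy":-0.01,"dz":0.03,"rx":-0.02,"ry":-0.04,"rz":0,"jaw":1}]';python3 -m creep '[{"dx":0.12,"dy":0,"dz":0.03,"rx":0,"ry":-0.04,"rz":0,"jaw":1},{"dx":0.12,"dy":0,"dz":0.03,"rx":0,"ry":-0.04,"rz":0,"jaw":1}]'; python3 -m creep '[{"dx":0.12,"dy":0,"dz":0.03,"rx":-0.02,"ry":-0.04,"rz":0,"jaw":1},{"dx":0.12,"dy":0,"dz":0.03,"rx":-0.02,"ry":-0.04,"rz":0,"jaw":1}]'
```

```text
t: 16.3
ee_pos: [508.8, -184.2, 81.2]
orientation: [3.132, 0.004, -1.512]
force: [-21.4, -8.4, 9.1]
width: 57.7
t: 16.47
ee_pos: [508.9, -184.3, 81.2]
orientation: [3.127, 0.007, -1.511]
force: [-22.2, -9.4, 4.6]
width: 57.6
t: 16.63
ee_pos: [508.9, -184.3, 81.1]
orientation: [3.122, 0.007, -1.511]
force: [-22.6, -7.9, 5.0]
width: 57.7
```

```bash
python3 -m creep '[{"dx":0.12,"dy":-0.02,"dz":0.04,"rx":-0.05,"ry":-0.15,"rz":0,"jaw":1},{"dx":0.15,"dy":-0.01,"dz":0.03,"rx":0,"ry":-0.05,"rz":0,"jaw":1}]';python3 -m creep '[{"dx":0.18,"dy":0,"dz":0.03,"rx":0,"ry":-0.05,"rz":0,"jaw":1}]'; python3 -m creep '[{"dx":0.18,"dy":0,"dz":0.03,"rx":0,"ry":-0.06,"rz":0,"jaw":1}]';  python3 - <<'E'
from h import *
for n in("scene","side","wrist"):
    f=grab_frame(n)
    cv2.imwrite(f"pics/{n}13.png",(f if n=="wrist" else cv2.resize(f[140:290,150:350] if n=="scene" else f[200:340,330:480],None,fx=4,fy=4))[:,:,::-1])
    s=read_state();print(np.round(s["ee_pos"],1),np.round(s["orientation"],4),np.round(s["force"],1),np.round(s["torque"],2))
E
```

```text
t: 16.8
ee_pos: [508.9, -184.2, 81.1]
orientation: [3.13, 0.005, -1.511]
force: [-29.9, -11.2, 10.0]
width: 57.6
t: 16.88
ee_pos: [509.0, -184.2, 81.1]
orientation: [3.126, 0.008, -1.51]
force: [-36.5, -14.9, 12.9]
width: 57.9
t: 16.97
ee_pos: [509.0, -184.3, 81.1]
orientation: [3.123, 0.011, -1.51]
force: [-32.8, -12.2, 10.5]
width: 57.5
[ 509.  -184.3   81.1] [ 3.1223  0.0109 -1.5102] [-32.7 -11.8  10.7] [-2.22  4.78 -0.16]
[ 509.  -184.3   81.1] [ 3.1226  0.0107 -1.5102] [-32.3 -11.9  11.2] [-2.32  4.74 -0.13]
[ 509.  -184.3   81.1] [ 3.1227  0.0107 -1.5103] [-32.  -12.   10.2] [-2.23  4.72 -0.17]
```

View pics/side13.png

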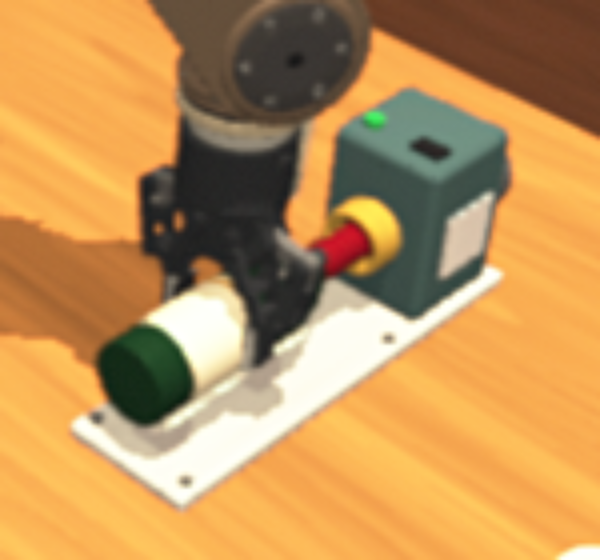

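View pics/scene13.png

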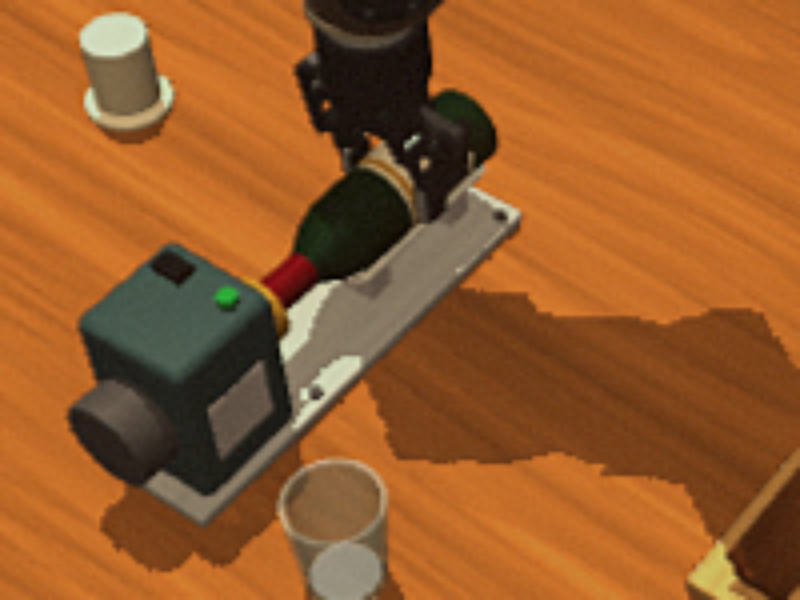

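View pics/wrist13.png

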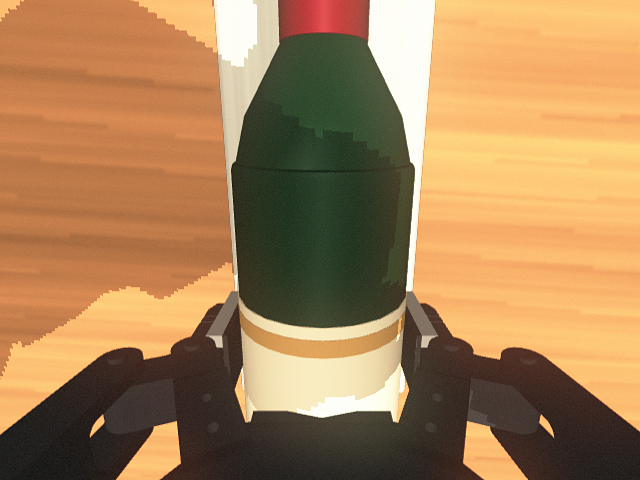

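```bash
python3 -m creep '[{"dx":0.13,"dy":-0.02,"dz":0.02,"rx":-0.07,"ry":-0.14,"rz":0,"jaw":1}]'
python3 - <<'E'
from h import *
for n in ("side","side","side"):
    f=grab_frame(n); s=read_state();print(round(s["t"],2),np.round(s["ee_pos"],2),np.round(s["orientation"],4),np.round(s["force"],1),round(s["width"],1))
E
```

```text
t: 17.2
ee_pos: [508.8, -184.4, 81.1]
orientation: [3.131, 0.005, -1.511]
force: [-17.1, 3.2, 12.9]
width: 57.7
17.25 [ 508.85 -184.27   81.1 ] [ 3.1323  0.004  -1.5108] [-23.2  -5.2   9.9] 58.2
17.3 [ 508.85 -184.28   81.11] [ 3.1317  0.0042 -1.5106] [-23.7  -5.3   9.7] 57.4
17.35 [ 508.88 -184.32   81.12] [ 3.1315  0.0043 -1.5106] [-24.6  -5.5  10.4] 57.5
```

```bash
python3 -m creep '[{"dx":0.17,"dy":-0.01,"dz":0.03,"rx":-0.02,"ry":-0.08,"rz":0,"jaw":1},{"dx":0.19,"dy":-0.01,"dz":0.03,"rx":-0.02,"ry":-0.07,"rz":0,"jaw":1}]'
python3 - <<'E'
from h import *
for n in ("side","scene","side","scene"):
    f=grab_frame(n); s=read_state();print(round(s["t"],2),np.round(s["ee_pos"],2),np.round(s["orientation"],4),np.round(s["force"],1),round(s["width"],1))
for q in ["glass","jar","candle"]:
  for n in ["scene","side"]:
    for d in silhouettes(n,q)[:1]:
      e=d["extent"]; print(q,n,round(d["confidence"],2),e)
E
```

```text
t: 17.52
ee_pos: [509.0, -184.2, 81.1]
orientation: [3.129, 0.006, -1.51]
force: [-34.6, -13.4, 12.9]
width: 57.6
17.57 [ 508.96 -184.26   81.1 ] [ 3.1284  0.0056 -1.5103] [-33.  -10.4  12.9] 57.7
17.62 [ 508.94 -184.27   81.1 ] [ 3.1286  0.0056 -1.5104] [-33.1 -11.6  11.8] 57.4
17.67 [ 508.94 -184.24   81.09] [ 3.1286  0.0056 -1.5104] [-33.1 -11.3  12. ] 57.3
17.72 [ 508.94 -184.24   81.09] [ 3.1287  0.0056 -1.5104] [-32.8 -10.   12.1] 57.2
glass scene 0.82 [216.8, 253.0, 246.2, 294.1]
jar scene 0.64 [436.0, 289.4, 471.9, 326.2]
jar side 0.17 [353.4, 256.6, 423.2, 305.9]
candle scene 0.93 [170.1, 142.0, 192.4, 175.4]
candle side 0.71 [458.6, 338.9, 493.3, 380.1]
```

The bottle is at the hard stop: x stays at 509 whether I push with 24 N or 36 N. It is held steadily at 33 N, and the glass, jar and candle are where they were. I'm handing in.

```bash
python3 -c "
from plant import *
print(hand_in())"
```

```text
the job is handed in; nothing more can be done
None
```

I took the green half bottle off the rest and laid it in the white cradle with its mouth just short of the bell. I then slid it slowly in until the bell was against its hard stop. I handed in at about 17.7 s, still gripping and pressing, and no verdict was reported.

**Stop reached:** first contact with the bell was at TCP x ≈ 494. It then travelled about 15 mm and stopped at x ≈ 509, where more push (24 N up to 36 N) moved it no more than 0.15 mm. The side and scene pictures show the neck deep in the bell and the bell pushed back. I inferred the stop from position, force and pictures, as I had no direct reading of the bell.

**Final hold:** a steady push of about 33 N with about 11 N sideways. The tool was tilted about 0.013 rad, and the wrist view showed no visible slip in the grip.

**What did not go smoothly:**
- Setting down on the cradle gave a brief 50 N upward force.
- The slide stalled partway on cradle friction until I eased the downward load.

**Glass, jar and candle:** in the scene view all three are where they were, within about 3 pixels. In the side view the candle agreed. The last check there did not report the glass, and its jar report was a false one (confidence 0.17).

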